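# Clear and open the punch locker's gate, and hold it

## Task

Take the cork block and with it wipe the three brass chips off the apron of the low punch locker into the gutter beside it, then set the block back on the bench top. Next squeeze the finger plates of the rear catch together until it is fully drawn, then those of the front catch, swing the gate out by its upright post past its detent, and finish while still holding it wide open, close to square with the locker's front, so that the punches inside can be reached. Leave the other things on the bench where they are.

Things in the scene. Friction and masses are not known exactly. Their poses are not given: they have to be found in the camera images.
- locker: low wooden locker, fixed; origin on the bench top (z = 0) under the middle of the gate line, x to its back, y to its left, z up (yaw varies). Box: x 8 to 140, y -97 to 97 mm, roof top at z = 64 mm, catches on the roof. In front a flat rimless steel apron at z = 14 mm: x -150 to 0, y -95 to 95 mm. Detent housing left of the hinge, 46 mm high: x -11 to 15, y 113 to 147 mm
- apron (a point): point on the apron's surface (locker frame -85, 0, 14 mm), the middle of the area where the chips lie; they start within 18 mm of it in x and 50 mm in y
- gutter (a point): centre of the floor of the sheet-metal gutter (locker frame -75, -125, 3 mm) along the apron's right-hand (-y) edge; inside it spans y -95 to -156, x -147 to -3 mm; its outer rims are 12 mm high, 2 mm lower than the apron
- chip_1: loose stiff brass chip, a flat crescent about 17 mm across and 6 mm high, 12 g; origin at the centre of the crescent's curve, on its underside
- chip_2: loose stiff brass chip, a flat crescent about 17 mm across and 6 mm high, 12 g; origin at the centre of the crescent's curve, on its underside
- chip_3: loose stiff brass chip, a flat crescent about 17 mm across and 6 mm high, 12 g; origin at the centre of the crescent's curve, on its underside
- cork_block: loose cork block used as scraper, 57 mm along its x, 77 mm along its y, 32 mm high, about 60 g; origin at the centre of its underside; starts flat on the bench to the left of the locker
- lock_tab: sliding finger plate of the rear catch (the lock), upright steel, 6 mm thick along the locker's x, 20 mm wide, from z = 67 to 112 mm; origin at its centre (z = 89.5 mm). Moves along the locker's +x, toward lock_post
- lock_post: fixed finger plate of the rear catch, parallel to lock_tab and 36 mm behind it between centres as found (42 mm over their outer faces, 30 mm when squeezed fully), 6 mm thick, 20 mm wide; origin at its foot on the roof (z = 64 mm), top at z = 112 mm
- lock_slide (a joint): travel of the rear catch, m: 0 shut as found, 0.012 fully drawn (a stop). About 3 N of friction, no spring: it stays where it is left. While it is shut it blocks the front catch
- bolt_tab: sliding finger plate of the front catch (the bolt that holds the gate), upright steel, 6 mm thick along the locker's y, 20 mm wide, from z = 67 to 112 mm; origin at its centre (z = 89.5 mm). Moves along the locker's +y, toward bolt_post
- bolt_post: fixed finger plate of the front catch, parallel to bolt_tab, 36 mm to its left between centres as found (42 mm over outer faces, 30 mm when squeezed fully), 6 mm thick, 20 mm wide; origin at its foot on the roof (z = 64 mm), top at z = 112 mm. Apart from finger plates and gate post nothing on the roof rises above z = 81 mm
- bolt_slide (a joint): travel of the front catch, m: 0 shut as found, 0.012 fully drawn (a stop). About 3 N of friction, no spring: it stays where it is left. Cannot be drawn more than about 3 mm until the rear catch is drawn, and holds the gate until it is drawn itself
- gate_post: upright round steel post on the gate's top rail near its free end, 12 mm diameter, from z = 56 to 104 mm; the gate is pulled by it; 130 mm from the hinge axis; moves with the gate; origin at its foot
- gate_grip (a point): point on the axis of the gate's post, z = 89.5 mm: where to grip it from above
- gate_hinge (a point): point on the gate's upright hinge axis, at the left end of the gate (locker frame 0, 75, 64 mm)
- gate (a joint): gate angle, rad: 0 shut, post straight to the right (locker -y) of the hinge; opens outward over the apron, clockwise from above (post moves to locker -x), to a stop at 1.5. Gate 152 mm long. A closing spring pulls 1 N at the post when shut, 2 N when wide; a detent resists at about 0.4 to 0.7 with a few N more. Let go, it swings back to 1.0 or less
- wax_tin: round red and white wax tin, 68 mm diameter, 24 mm high, left of the locker, a bystander; origin under its middle
- loupe: black eye loupe, 41 mm diameter, 34 mm high, right of the locker, a bystander; origin under its middle
- graver: graver with a turned wooden handle, 169 mm long, lying at the right, a bystander; origin under its middle
Things that resemble listed ones, but are neither listed nor needed, are in the scene too. What is meant by the cork_block is not turquoise, and is the smaller of those in its own colour.

How it is judged:
On the way, in this order (a step that is already met when the one before it is completed fails the run):
1. all three chips lie in the gutter while the cork block is held low over the apron (((y of chip_1 in the frame of locker below -0.095 m and z of chip_1 in the frame of locker below 0.0125 m) or (y of chip_1 in the frame of locker below -0.103 m and z of chip_1 in the frame of locker below 0.022 m)) and y of each of chip_1, chip_2, chip_3 in the frame of locker above -0.16 m and x of chip_1 in the frame of locker between -0.152 and 0.002 m and ((y of chip_2 in the frame of locker below -0.095 m and z of chip_2 in the frame of locker below 0.0125 m) or (y of chip_2 in the frame of locker below -0.103 m and z of chip_2 in the frame of locker below 0.022 m)) and x of chip_2 in the frame of locker between -0.152 and 0.002 m and ((y of chip_3 in the frame of locker below -0.095 m and z of chip_3 in the frame of locker below 0.0125 m) or (y of chip_3 in the frame of locker below -0.103 m and z of chip_3 in the frame of locker below 0.022 m)) and x of chip_3 in the frame of locker between -0.152 and 0.002 m and contact force between the fingers and cork_block above 0.5 N and z of cork_block in the frame of locker below 0.045 m), for 0.1 s.
2. the rear catch is fully drawn, both of its finger plates squeezed by the fingers, the front catch still shut (value of joint lock_slide above 0.01 m and value of joint bolt_slide below 0.006 m and contact force between the fingers and lock_tab above 1 N and contact force between the fingers and lock_post above 1 N), for 0.1 s.
3. the front catch is fully drawn, both of its finger plates squeezed by the fingers, the gate still shut (value of joint bolt_slide above 0.01 m and value of joint gate below 0.15 rad and contact force between the fingers and bolt_tab above 1 N and contact force between the fingers and bolt_post above 1 N), for 0.1 s.
4. the gate is past its detent, drawn by its post (value of joint gate above 1.1 rad and contact force between the fingers and gate_post above 0.5 N), for 0.1 s.
At the end, for the whole second after the job is handed in: The gate stands still at 1.2 rad (69 degrees) or more, held by the fingers at its post (over 0.5 N); both catches are still drawn (over 8 mm); all three chips lie in the gutter; the cork block lies flat and at rest on the bench top, not touched by the fingers or the post (value of joint gate above 1.2 rad and velocity of joint gate between -0.08 and 0.08 rad/s and contact force between the fingers and gate_post above 0.5 N and value of joint each of lock_slide, bolt_slide above 0.008 m and ((y of chip_1 in the frame of locker below -0.095 m and z of chip_1 in the frame of locker below 0.0125 m) or (y of chip_1 in the frame of locker below -0.103 m and z of chip_1 in the frame of locker below 0.022 m)) and y of each of chip_1, chip_2, chip_3 in the frame of locker above -0.16 m and x of chip_1 in the frame of locker between -0.152 and 0.002 m and ((y of chip_2 in the frame of locker below -0.095 m and z of chip_2 in the frame of locker below 0.0125 m) or (y of chip_2 in the frame of locker below -0.103 m and z of chip_2 in the frame of locker below 0.022 m)) and x of chip_2 in the frame of locker between -0.152 and 0.002 m and ((y of chip_3 in the frame of locker below -0.095 m and z of chip_3 in the frame of locker below 0.0125 m) or (y of chip_3 in the frame of locker below -0.103 m and z of chip_3 in the frame of locker below 0.022 m)) and x of chip_3 in the frame of locker between -0.152 and 0.002 m and height (world z) of cork_block below 0.006 m and angle between cork_block's own z axis and vertical below 0.15 rad and contact force between cork_block and the fingers below 0.1 N and contact force between cork_block and gate_post below 0.1 N and linear speed of cork_block below 0.02 m/s); the arm keeps its last pose, push and grip.
It fails at once if the wax tin is moved by more than 30 mm (distance of wax_tin from where it was at the start of the episode above 0.03 m).
It fails at once if the loupe is moved by more than 30 mm (distance of loupe from where it was at the start of the episode above 0.03 m).
It fails at once if the graver is moved by more than 30 mm (distance of graver from where it was at the start of the episode above 0.03 m).
It also fails if it takes over 70 s, if anything falls off the work surface, if the arm or the gripper's body presses on something with over 40 N, if the wrist force passes 120 N, or if a joint passes its speed limit or range.

## Robot

A 7-joint arm with a two-finger parallel gripper is mounted at the origin on a cart in front of the work surface, level with it; the furniture and walls round the work are solid. World frame = base frame: x ahead of the robot, y to its left, z up, the work surface at z = 0. Lengths are in m, angles in rad, forces in N, time in s.
With the tool pointing down it reaches from about 0.4 to 0.85 m from the base axis. Payload 10.4 kg.
Tool frame: the origin (TCP) lies between the finger pads; the fingertips stand 25 mm ahead of it and the grasp point (between the pads) lies 6 mm ahead of it; x points along the fingers, y is the direction in which the jaws open and shut, and the axes are right-handed (so a half turn about x gives the same grasp; the last joint's range is limited). The gripper opens to 87 mm and grips with 3 to 60 N. Pads are 19 mm wide; open, the fingers measure 117 mm over their backs; the gripper's body (75 mm by 190 mm) begins 51 mm behind the grasp point.
Start: joints at [1.271, 0.332, -0.065, 1.46, 0.022, 1.35, -0.088], TCP at [0.171, -0.601, 0.248] pointing down, gripper open.
Joint ranges: [-2.6, 2.6], [-0.5, 2.12], [-1.47, 1.34], [0.16, 2.42], [-1.27, 4.41], [0.06, 2.06], [-2.6, 2.6]. Speed limits (rad/s): [2.22, 2.22, 2.79, 2.79, 3.14, 3.14, 3.14].

## Interface

Orientations are given as a unit quaternion [x, y, z, w].
In Python, from bench import r gives the robot as it stands.
- The arm moves only by the shell command python3 -m pendant 'ROWS' [FORCE]. ROWS is JSON, a list of rows, each an object with "translation": the shift along the world's x, y, z in cm, a list of three; "angular": the turn, a rotation vector about the world's x, y, z in degrees, a list of three; "hand": the opening, from -1 (shut) to 1 (fully open). In form: [{"translation": [dx, dy, dz], "angular": [wx, wy, wz], "hand": hand}, ...]. A call has 1 to 20 rows; each row shifts and turns the commanded pose from where the row before left it; what a row does not reach is not made up. A row lasts 1/10 s, in which the tool goes at most 50 mm and 8.59 degrees, less where a joint would pass 70% of its speed; a pose out of reach is approached as far as the arm can. A call is refused whole if a number of a shift passes 5 or a number of a turn 8.59, either way. A call with a gripper value outside its range is refused whole. The fingers move at their own pace and stop on an object; FORCE is the grip in N (left out, the last holds). Time passes only in rows, so rows that do not move let the fingers close. It gives the time, the measured TCP pose, the force and the opening at its end, in the units of the state.
- r.read_state(): the state, without advancing time (a new reading comes with each control period).
- r.camera(name): name is "scene" or "top"; returns the picture (400x640x3 uint8, red, green, blue); there is no depth.
- r.camera_info(name): a dict with "fx", "fy", "cx", "cy" (pixels), "rvec" (rotation vector, rad) and "tvec" (3), from world to camera coordinates, as OpenCV has them. Camera axes: x right, y down, z forward; pixel columns grow to the right and rows downward; lengths in m; the calibration is good to about 2 mm. A picture is of the moment at which its call begins. camera_info takes no time and is no camera call.
- r.close_job(): hands the job in, once; it reports no verdict.
Trained networks look in the newest picture that a camera, given by its name, has taken for a name from the list of things; names that differ only in an ending like _2 or _b are one class to them, and where a whole thing is asked for, a point or a joint stands for the part that bears it (a point fixed in the world has none). Each returns a list of dicts, best first, with "confidence" (0 to 1); they miss things now and then, are a little off and sometimes report something else, mostly with a low value. They report only what shows in the picture. A call takes as long as a camera call. They do not tell look-alikes from the thing itself.
- r.find_in(camera, name): "point" ([row, column] in pixels, amid what is visible of it).
- r.mark_of(camera, name): "point" ([row, column] in pixels: a listed point, or the origin of a listed thing).
The state is a dict: "time": time; "joint_positions": joint angles; "joint_vel": joint speeds; "joint_torque": joint torques, N m; "ee_pos": TCP position; "eef_rot": TCP orientation; "ft_force": force on the tool from outside, world axes, zero at the start; "torque": the same for the moment, N m; "width": finger opening in m.
Only numpy, scipy, OpenCV 4.12 (cv2) and the standard library are available. Lean on these libraries where they do the work, as an engineer would, in place of code of your own. Each camera call takes 0.05 s, during which the arm holds its last target.

## Working session

There is one attempt and no reset: what is moved stays moved. The work goes in short steps, Python scripts to look and compute and a shell command to move; the robot and the scene stay as the last step left them, time stands still between calls to the robot, and variables do not carry over. Pictures are saved under pics/ and viewed, and the job is handed in when it is done.

```bash
mkdir -p pics; ls
python3 - <<'E'
from bench import r
import cv2
s=r.read_state()
print({k:(v if not hasattr(v,'__len__') else [round(float(x),3) for x in v]) for k,v in s.items()})
for c in ("scene","top"):
    im=r.camera(c); cv2.imwrite(f"pics/{c}0.png",im[:,:,::-1]); print(c,r.camera_info(c))
E
```

```text
pics
{'time': 0.0, 'joint_positions': [1.271, 0.333, -0.065, 1.461, 0.022, 1.35, -0.089], 'joint_vel': [0.0, 0.001, 0.001, -0.001, 0.001, 0.001, -0.0], 'joint_torque': [0.0, -62.324, 0.025, -38.99, -0.061, 0.04, 0.0], 'ee_pos': [0.171, -0.601, 0.247], 'eef_rot': [-0.7, -0.098, 0.7, -0.097], 'ft_force': [-0.33, 0.608, 0.289], 'torque': [-0.003, -0.036, -0.031], 'width': 0.0874089685129035}
scene {'fx': 494.1498527733331, 'fy': 494.1498527733331, 'cx': 311.08984383477156, 'cy': 194.89919814387133, 'rvec': array([ 2.40396986, -0.50083667,  0.18689922]), 'tvec': array([-0.51594804,  0.23887077,  1.52556359])}
top {'fx': 423.8051235029783, 'fy': 423.8051235029783, 'cx': 318.9352379660082, 'cy': 194.8809775263716, 'rvec': array([ 2.1651179 , -2.10473881,  0.14408152]), 'tvec': array([0.02288037, 0.56925926, 1.43044817])}
```

View pics/scene0.png

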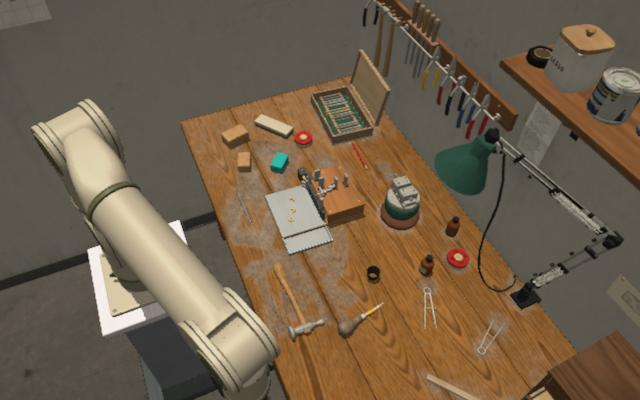

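View pics/top0.png

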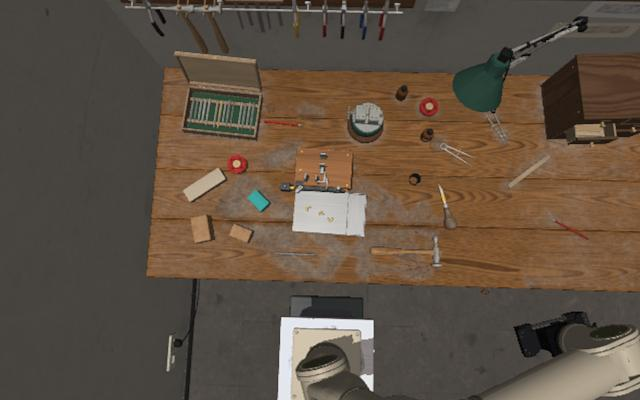

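The pictures show the locker at top (323,190), with the chips around (320,213) on the apron and the gutter at (356,213). Block candidates in top are the large cork (202,228), small cork (240,233), turquoise (258,200) and pale (205,185). The small cork at (240,233) fits, as the smaller of the two cork-coloured blocks. I'll confirm that in a crop.

```bash
cat > h.py <<'E'
from bench import r
import numpy as np, cv2
from scipy.optimize import least_squares
def cam(c):
    i=r.camera_info(c); R,_=cv2.Rodrigues(np.array(i['rvec'])); return i,R,np.array(i['tvec'])
def proj(c,P):
    i,R,t=cam(c); K=np.array([[i['fx'],0,i['cx']],[0,i['fy'],i['cy']],[0,0,1]])
    return cv2.projectPoints(np.array(P,float).reshape(-1,1,3),np.array(i['rvec']),t,K,None)[0].reshape(-1,2) # col,row
def unproj(c,rc,z):
    i,R,t=cam(c); d=R.T@np.array([(rc[1]-i['cx'])/i['fx'],(rc[0]-i['cy'])/i['fy'],1]); o=-R.T@t
    return o+d*(z-o[2])/d[2]
def crop(c,name,r0,r1,c0,c1,k,img=None):
    im=r.camera(c) if img is None else img
    cv2.imwrite(name,cv2.resize(im[r0:r1,c0:c1,::-1],None,fx=k,fy=k,interpolation=cv2.INTER_CUBIC)); return im
E
python3 - <<'E'
from h import *
it=crop("top","pics/t1.png",140,270,180,380,4)
is_=crop("scene","pics/s1.png",110,260,210,390,4)
zz={'lock_tab':.0895,'lock_post':.064,'bolt_tab':.0895,'bolt_post':.064,'gate_post':.056,'gate_grip':.0895,'gate_hinge':.064,'apron':.014,'gutter':.003,'chip_1':.014,'cork_block':0,'locker':0,'wax_tin':0,'loupe':0,'graver':0}
for n,z in zz.items():
  for c in("top","scene"):
    for d in r.mark_of(c,n)[:5]:
        if d['confidence']>.2: print(n,c,[round(x,1) for x in d['point']],round(d['confidence'],2),unproj(c,d['point'],z)[:2].round(4))
E
```

```text
lock_tab scene [183.7, 334.3] 0.45 [0.658  0.0253]
lock_post top [187.4, 337.8] 0.6 [ 0.593  -0.0254]
lock_post top [157.2, 324.4] 0.51 [0.6982 0.0235]
lock_post scene [181.8, 336.3] 0.6 [0.6784 0.0501]
bolt_tab scene [179.9, 320.6] 0.5 [0.6232 0.0588]
bolt_post top [189.7, 299.7] 0.74 [0.5815 0.1052]
bolt_post top [176.2, 304.9] 0.35 [0.6292 0.0889]
bolt_post scene [180.4, 315.6] 0.57 [0.6163 0.0839]
gate_post top [188.5, 338.6] 0.4 [ 0.5906 -0.0285]
gate_post scene [206.3, 322.5] 0.39 [ 0.594  -0.0225]
gate_grip top [188.0, 336.9] 0.53 [ 0.5865 -0.0218]
gate_grip scene [178.2, 306.4] 0.6 [0.5826 0.0847]
gate_grip scene [198.4, 319.2] 0.5 [ 0.586  -0.0124]
gate_hinge top [186.5, 301.3] 0.98 [0.5928 0.1001]
gate_hinge top [231.6, 241.4] 0.56 [0.4321 0.2978]
gate_hinge scene [178.3, 306.8] 0.71 [0.5926 0.1046]
apron top [213.3, 319.2] 0.66 [0.5072 0.0367]
apron scene [210.2, 290.3] 0.59 [0.5021 0.0355]
gutter top [216.2, 353.7] 0.82 [ 0.5015 -0.0856]
gutter scene [242.8, 306.2] 0.96 [ 0.5019 -0.1006]
chip_1 top [187.5, 299.1] 0.28 [0.5975 0.1109]
chip_1 scene [182.8, 334.0] 0.73 [0.6899 0.088 ]
cork_block top [229.6, 204.4] 0.83 [0.4393 0.4427]
cork_block top [232.4, 238.1] 0.49 [0.4328 0.3222]
cork_block scene [167.1, 283.0] 0.67 [0.5567 0.2424]
cork_block scene [137.1, 237.6] 0.6 [0.4538 0.4598]
cork_block scene [164.7, 242.7] 0.52 [0.4251 0.3125]
locker top [188.6, 322.0] 0.69 [0.5981 0.0295]
locker scene [206.2, 314.0] 0.82 [0.587  0.0296]
wax_tin top [164.7, 237.7] 0.66 [0.6778 0.3379]
wax_tin top [216.9, 354.9] 0.52 [ 0.4994 -0.0901]
wax_tin scene [141.1, 303.3] 0.52 [0.6785 0.3385]
loupe scene [209.9, 290.6] 0.53 [0.5073 0.0466]
loupe scene [279.4, 372.3] 0.43 [ 0.635  -0.3033]
graver top [206.3, 441.5] 0.78 [ 0.5458 -0.3966]
graver top [212.1, 317.9] 0.58 [0.5129 0.0416]
graver scene [316.1, 356.2] 0.78 [ 0.5346 -0.392 ]
```

View pics/t1.png

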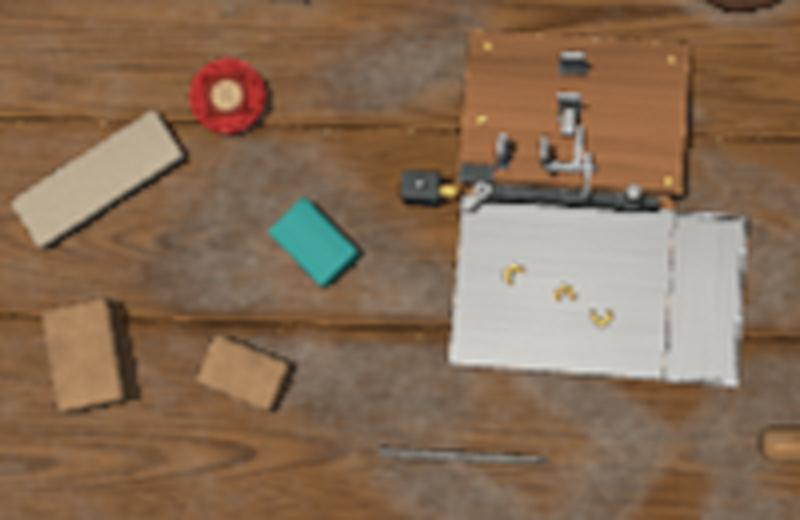

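View pics/s1.png

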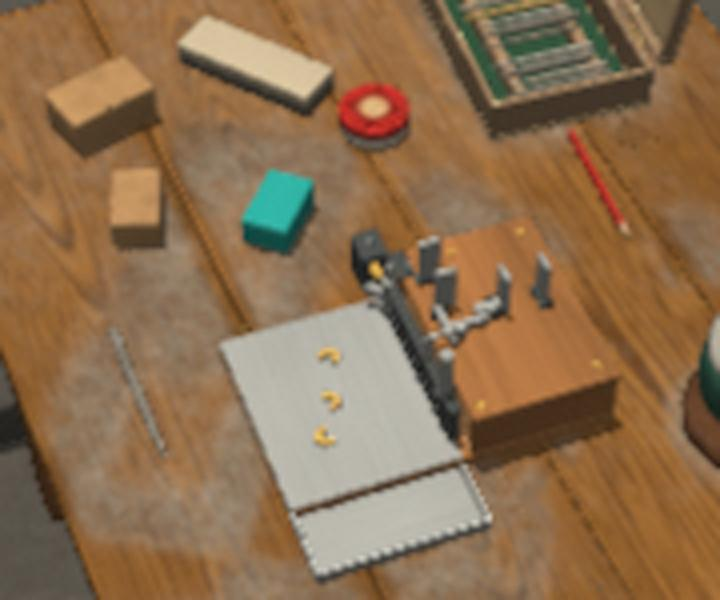

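```bash
cat > fit.py <<'E'
from h import *
T=[((470,32),(140,97,64)),((690,40),(140,-97,64)),((685,193),(8,-97,64)),((450,363),(-150,95,14)),((664,380),(-150,-95,14))]
S=[((222,342),(-150,95,14)),((292,510),(-150,-95,14)),((617,377),(140,-97,64)),((533,222),(140,97,64)),((470,445),(8,-97,64))]
def w(p,L):
    c,s=np.cos(p[2]),np.sin(p[2]); L=np.array(L)/1000
    return np.array([p[0]+c*L[0]-s*L[1],p[1]+s*L[0]+c*L[1],L[2]])
def tp(x):return np.array([180+(x[0]+.5)/4-.5,140+(x[1]+.5)/4-.5])
def sp(x):return np.array([210+(x[0]+.5)/4-.5,110+(x[1]+.5)/4-.5])
def res(p,each=False):
    o=[proj("top",w(p,L))[0]-tp(a) for a,L in T]+[proj("scene",w(p,L))[0]-sp(a) for a,L in S]
    return np.array(o).ravel()
f=least_squares(res,[.6,.03,0],loss='soft_l1'); P=f.x
if __name__=="__main__":
    print(P.round(4),np.degrees(P[2])); print(res(P).reshape(-1,2).round(1))
    def tri(a,b):
        q=least_squares(lambda X:np.r_[proj("top",X)[0]-tp(a),proj("scene",X)[0]-sp(b)],[.6,0,.1]).x
        c,s=np.cos(P[2]),np.sin(P[2]);d=q[:2]-P[:2]
        return q.round(4),(1000*np.array([c*d[0]+s*d[1],-s*d[0]+c*d[1],q[2]])).round(1)
    for n,a,b in [("lock_post",(573,54),(543,257)),("lock_tab",(569,97),(504,268)),("bolt_post",(502,136),(429,240)),("bolt_tab",(544,141),(446,271)),("gate_post",(634,190),(446,353))]:
        print(n,tri(a,b))
    for n,a,b in [("chip",(512,271),(329,355)),("chip",(565,292),(331,400)),("chip",(601,318),(324,437))]: print(n,tri(a,b))
E
python3 fit.py
python3 - <<'E'
from h import *
# cork top-face colour blob / minAreaRect in top
from fit import P
im=cv2.imread("pics/t1.png")
sub=im[320:420,185:305]
hsv=cv2.cvtColor(sub,cv2.COLOR_BGR2HSV)
m=((hsv[...,2]>140)&(hsv[...,1]>90)).astype(np.uint8)
m=cv2.morphologyEx(m,cv2.MORPH_OPEN,np.ones((9,9)))
n,l,st,ce=cv2.connectedComponentsWithStats(m); k=1+st[1:,4].argmax()
pts=cv2.findNonZero((l==k).astype(np.uint8)); b=cv2.boxPoints(cv2.minAreaRect(pts))+[185,320]
print(b.round(0))
W=np.array([unproj("top",(140+(y+.5)/4-.5,180+(x+.5)/4-.5),.032) for x,y in b])[:,:2]
print(W.round(4),W.mean(0).round(4),np.linalg.norm(np.diff(W,axis=0),axis=1), np.degrees(np.arctan2(*(W[1]-W[0])[::-1])),np.degrees(np.arctan2(*(W[2]-W[1])[::-1])))
E
```

```text
[ 0.5893  0.0286 -0.0504] -2.886061772451814
[[ 0.4 -1.1]
 [ 0.9  1. ]
 [-0.5  0. ]
 [-0.4  0. ]
 [ 0.3  0.1]
 [-0.7  0.3]
 [-0.7  0.7]
 [ 1.5  0.1]
 [-0.6 -1.5]
 [ 0.9 -5.7]]
lock_post (array([0.699 , 0.0286, 0.1169]), array([109.5,   5.5, 116.9]))
lock_tab (array([0.6632, 0.0306, 0.1166]), array([ 73.6,   5.7, 116.6]))
bolt_post (array([0.6251, 0.0866, 0.1128]), array([ 32.8,  59.7, 112.8]))
bolt_tab (array([0.6234, 0.0512, 0.1106]), array([ 32.9,  24.3, 110.6]))
gate_post (array([ 0.5866, -0.0254,  0.1064]), array([  0. , -54.1, 106.4]))
chip (array([0.526 , 0.0781, 0.0178]), array([-65.7,  46.3,  17.8]))
chip (array([0.5086, 0.0309, 0.0194]), array([-80.8,  -1.8,  19.4]))
chip (array([ 0.4879, -0.0015,  0.0179]), array([-99.8, -35.2,  17.9]))
[[194. 383.]
 [213. 335.]
 [286. 364.]
 [266. 412.]]
[[0.4198 0.3499]
 [0.4619 0.3357]
 [0.4385 0.2709]
 [0.3966 0.2853]] [0.4292 0.3105] [0.04447074 0.06888476 0.04432316] -18.62685687328648 -109.90566220444278
```

Run:
```python
from h import *
a=r.camera("top"); b=r.camera("scene")
A=cv2.resize(a[205:255,185:265,::-1],None,fx=8,fy=8,interpolation=cv2.INTER_CUBIC)
B=cv2.resize(b[120:180,215:275,::-1],None,fx=8,fy=8,interpolation=cv2.INTER_CUBIC)
cv2.imwrite("pics/c1.png",A);cv2.imwrite("pics/c2.png",B)
```

```text
(no output)
```

View pics/c1.png

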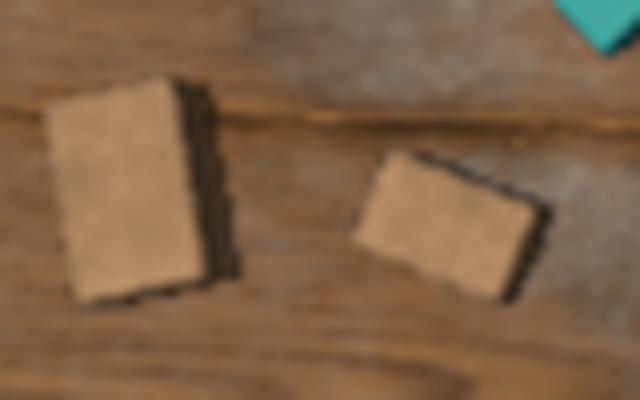

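View pics/c2.png

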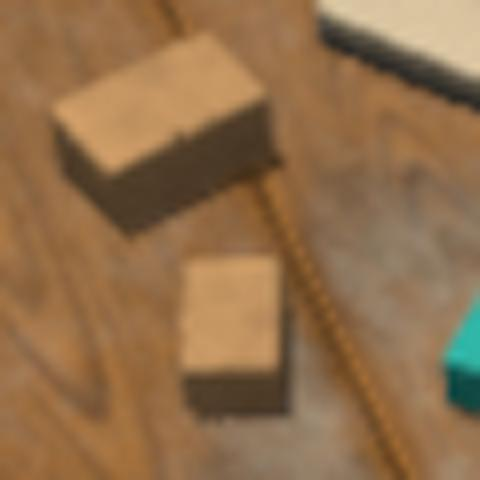

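Run:
```python
from h import *
from scipy.spatial.transform import Rotation as Ro
T=np.array([(390,148),(545,205),(502,300),(352,238)])
S=np.array([(183,373),(285,373),(280,255),(185,257)])
B=np.array([(188,415),(290,412)])
tp=(T+.5)/8-.5+[185,205]; f=lambda a:(a+.5)/8-.5+[215,120]
def box(p,z):
    u=np.array([np.cos(p[2]),np.sin(p[2])]);v=np.array([-u[1],u[0]])
    # order far-left(+v,+u), far-right(-v,+u), near-right(-v,-u), near-left
    return np.array([np.r_[p[:2]+a*u*p[3]/2+b*v*p[4]/2,z] for a,b in((1,1),(1,-1),(-1,-1),(-1,1))])
def res(p):
    t=box(p,p[5]); b=box(p,0)
    s=t[[2,1,0,3]]
    return np.r_[(proj("top",t)-tp).ravel()]
for H in(.032,):
  q=least_squares(lambda p:res(np.r_[p,H]),[.43,.31,-.35,.057,.077]).x; print(q.round(4),np.degrees(q[2]))
# scene: which corners? project predicted box
t=box(np.r_[q[:3],.05,.072],.032)
print(((proj("scene",t)-[215,120])*8).round(0)); print(((proj("scene",box(np.r_[q[:3],.057,.077],0))-[215,120])*8).round(0))
s=r.read_state(); M=Ro.from_quat(s['eef_rot']).as_matrix(); print(M.round(3))
```

```text
[ 0.4312  0.3073 -0.3443  0.0433  0.0718] -19.724660198032286
[[287. 254.]
 [285. 368.]
 [173. 373.]
 [178. 259.]]
[[301. 298.]
 [300. 420.]
 [173. 426.]
 [178. 304.]]
[[ 0.     0.273 -0.962]
 [-0.    -0.962 -0.273]
 [-1.     0.    -0.   ]]
```

The crops confirm the small cork block: its side face (about 5 px in scene) fits a 32 mm height, and it is the smaller of the two cork-coloured ones. It lies at about (0.431, 0.308), yaw -20°. I'll move above it now.

```bash
python3 -m pendant '[{"translation":[4.6,4.2,0],"angular":[0,0,2.6],"hand":1},{"translation":[4.6,4.2,0],"angular":[0,0,2.6],"hand":1},{"translation":[4.6,4.2,0],"angular":[0,0,2.6],"hand":1},{"translation":[4.6,4.2,0],"angular":[0,0,2.6],"hand":1},{"translation":[4.6,4.2,0],"angular":[0,0,2.6],"hand":1},{"translation":[4.6,4.2,0],"angular":[0,0,2.6],"hand":1},{"translation":[0,4.4,0],"angular":[0,0,2.6],"hand":1},{"translation":[0,4.4,0],"angular":[0,0,2.6],"hand":1},{"translation":[0,4.4,0],"angular":[0,0,2.6],"hand":1},{"translation":[0,4.4,0],"angular":[0,0,2.6],"hand":1},{"translation":[0,4.4,0],"angular":[0,0,2.6],"hand":1},{"translation":[0,4.4,0],"angular":[0,0,2.6],"hand":1},{"translation":[0,4.4,0],"angular":[0,0,2.6],"hand":1},{"translation":[0,4.4,0],"angular":[0,0,2.6],"hand":1},{"translation":[0,4.4,0],"angular":[0,0,2.6],"hand":1},{"translation":[0,4.4,0],"angular":[0,0,2.6],"hand":1},{"translation":[0,4.4,0],"angular":[0,0,2.6],"hand":1},{"translation":[0,4.4,0],"angular":[0,0,2.6],"hand":1},{"translation":[0,4.4,0],"angular":[0,0,2.6],"hand":1}]' 20
cat > st.py <<'E'
from h import *
from scipy.spatial.transform import Rotation as Ro
from fit import P
import sys
s=r.read_state(); M=Ro.from_quat(s['eef_rot']).as_matrix()
d=np.array(s['ee_pos'][:2])-P[:2];c,n=np.cos(P[2]),np.sin(P[2])
print('t',round(s['time'],2),'ee',np.round(s['ee_pos'],4),'jaw',np.degrees(np.arctan2(M[1,1],M[0,1])).round(2),'x',M[:,0].round(3),'w',round(s['width'],4),'F',np.round(s['ft_force'],1),'L',(1000*np.array([c*d[0]+n*d[1],-n*d[0]+c*d[1]])).round(1),'q',np.round(s['joint_positions'],2))
if len(sys.argv)>3:
    X=sys.argv[1:4]
    g=np.array([float(v) for v in X])
    if len(sys.argv)>4 and sys.argv[4]=='L': g=np.r_[P[0]+(c*g[0]-n*g[1])/1e3,P[1]+(n*g[0]+c*g[1])/1e3,g[2]/1e3]
    print('need cm',(100*(g-s['ee_pos'])).round(2))
E
python3 st.py .431 .308 .2
```

```text
time: 3.7
ee_pos: [0.392, 0.1748, 0.248]
eef_rot: [0.596, 0.381, -0.595, 0.382]
ft_force: [0.8, -0.9, -0.9]
width: 0.087
t 3.7 ee [0.392  0.1748 0.248 ] jaw -24.64 x [ 0.002 -0.001 -1.   ] w 0.087 F [ 0.8 -0.9 -0.9] L [-204.4  136.1] q [ 0.49 -0.1  -0.94  1.9  -0.08  1.3  -0.86]
need cm [ 3.9  13.32 -4.8 ]
```

```bash
python3 -m pendant '[{"translation":[0.8,2.66,-1.6],"angular":[0,0,1],"hand":1},{"translation":[0.8,2.66,-1.6],"angular":[0,0,1],"hand":1},{"translation":[0.8,2.66,-1.6],"angular":[0,0,1],"hand":1},{"translation":[0.8,2.67,-1.6],"angular":[0,0,1],"hand":1},{"translation":[0.7,2.67,-1.6],"angular":[0,0,1],"hand":1},{"translation":[0,0,-2],"angular":[0,0,0],"hand":1},{"translation":[0,0,-2],"angular":[0,0,0],"hand":1},{"translation":[0,0,0],"angular":[0,0,0],"hand":1}]'
python3 st.py .431 .308 .033
python3 - <<'E'
from h import *
crop("scene","pics/s2.png",110,230,200,320,5)
E
```

```text
time: 4.5
ee_pos: [0.4302, 0.3055, 0.1254]
eef_rot: [-0.577, -0.407, 0.58, -0.407]
ft_force: [0.3, 0.4, 0.5]
width: 0.0871
t 4.5 ee [0.4302 0.3055 0.1254] jaw -19.71 x [-0.003 -0.002 -1.   ] w 0.0871 F [0.3 0.4 0.5] L [-172.9  268.5] q [ 0.15  0.4  -1.    1.82  0.37  1.13 -1.33]
need cm [ 0.08  0.25 -9.24]
```

View pics/s2.png

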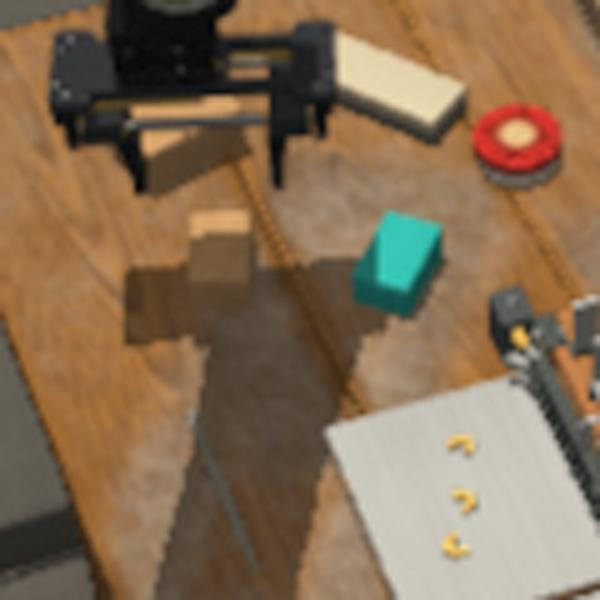

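```bash
python3 -m pendant '[{"translation":[0.05,0.2,-2],"angular":[0,0,0],"hand":1},{"translation":[0,0,-2],"angular":[0,0,0],"hand":1},{"translation":[0,0,-2],"angular":[0,0,0],"hand":1},{"translation":[0,0,-2],"angular":[0,0,0],"hand":1},{"translation":[0,0,-1.2],"angular":[0,0,0],"hand":1},{"translation":[0,0,0],"angular":[0,0,0],"hand":1},{"translation":[0,0,0],"angular":[0,0,0],"hand":-1},{"translation":[0,0,0],"angular":[0,0,0],"hand":-1},{"translation":[0,0,0],"angular":[0,0,0],"hand":-1},{"translation":[0,0,0],"angular":[0,0,0],"hand":-1},{"translation":[0,0,0],"angular":[0,0,0],"hand":-1}]' 20
python3 st.py .431 .308 .033
```

```text
time: 5.65
ee_pos: [0.432, 0.3083, 0.0359]
eef_rot: [0.578, 0.407, -0.578, 0.407]
ft_force: [-0.2, -0.5, -0.2]
width: 0.0553
t 5.65 ee [0.432  0.3083 0.0359] jaw -19.75 x [ 0.  0. -1.] w 0.0553 F [-0.2 -0.5 -0.2] L [-171.2  271.4] q [ 0.06  0.53 -0.91  1.88  0.5   0.98 -1.43]
need cm [-0.1  -0.03 -0.29]
```

```bash
python3 -m pendant '[{"translation":[0,0,2],"angular":[0,0,0],"hand":-1},{"translation":[0,0,3],"angular":[0,0,0],"hand":-1},{"translation":[0,0,3],"angular":[0,0,0],"hand":-1},{"translation":[0,0,2],"angular":[0,0,0],"hand":-1}]' 20
python3 st.py -83 100 120 L
```

```text
time: 6.05
ee_pos: [0.4321, 0.3088, 0.1376]
eef_rot: [0.579, 0.407, -0.578, 0.407]
ft_force: [-0.0, 0.8, 0.1]
width: 0.0227
t 6.05 ee [0.4321 0.3088 0.1376] jaw -19.72 x [ 0.001  0.001 -1.   ] w 0.0227 F [-0.   0.8  0.1] L [-171.1  271.9] q [ 0.15  0.39 -1.01  1.8   0.36  1.15 -1.32]
need cm [  7.94 -17.61  -1.76]
```

The opening fell to 23 mm, so the grip isn't on the 57 mm sides as expected. I need to look.

```bash
python3 - <<'E'
from h import *
crop("scene","pics/s3.png",110,230,200,320,5)
crop("top","pics/t3.png",180,280,180,300,5)
E
python3 st.py
```

```text
t 6.15 ee [0.433  0.3093 0.1383] jaw -19.74 x [ 0.004  0.002 -1.   ] w 0.0151 F [0.  0.  0.5] L [-170.3  272.5] q [ 0.15  0.39 -1.01  1.8   0.36  1.15 -1.32]
```

View pics/s3.png

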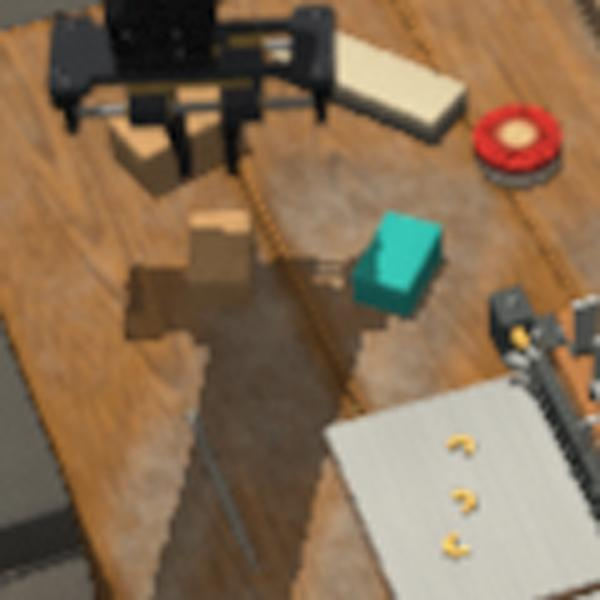

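View pics/t3.png

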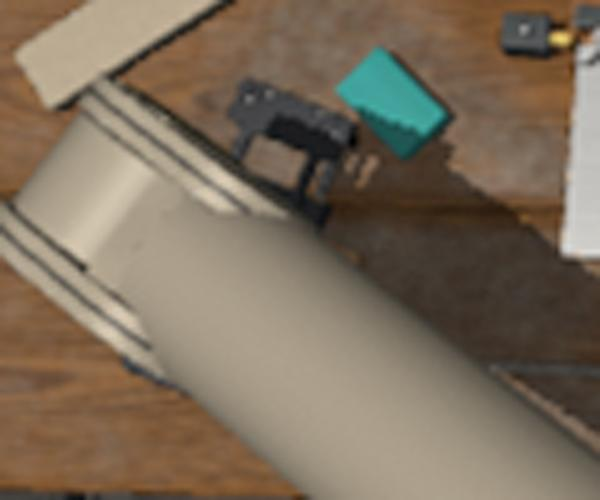

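Run:
```python
from h import *
f1=lambda a:(np.array(a)+.5)/8-.5+[185,205]; f2=lambda a:(np.array(a)+.5)/8-.5+[215,120]
def box(p,z):
    u=np.array([np.cos(p[2]),np.sin(p[2])]);v=np.array([-u[1],u[0]])
    return np.array([np.r_[p[:2]+a*u*p[3]/2+b*v*p[4]/2,z] for a,b in((1,1),(1,-1),(-1,-1),(-1,1))])
def fit(name,T,S,SB,idx,p0):
    # match nearest predicted corner
    def res(p):
        t=box(p,p[5]);b=box(p,0);o=[]
        for obs,c,pr in((f1(T),"top",proj("top",t)),(f2(S),"scene",proj("scene",t)),(f2(SB),"scene",proj("scene",b))):
            for a in obs:
                d=pr-a; k=(d**2).sum(1).argmin(); o+=list(d[k])
        return np.array(o)
    q=least_squares(res,p0,loss='soft_l1'); print(name,q.x.round(4),np.degrees(q.x[2]).round(1),res(q.x).reshape(-1,2).round(1).tolist())
fit("small",[(390,148),(545,205),(502,300),(352,238)],[(183,373),(285,373),(280,255),(185,257)],[(188,415),(290,412)],0,[.431,.308,-.344,.046,.072,.032])
fit("big",[(48,108),(165,78),(208,278),(85,300)],[(55,110),(205,35),(268,95),(115,172)],[(68,160),(130,235),(275,160)],0,[.44,.43,.15,.085,.055,.05])
```

```text
small [ 0.4313  0.3084 -0.3393  0.0442  0.0712  0.0322] -19.4 [[-0.1, -0.3], [-0.6, -0.1], [-0.2, -0.0], [-0.3, 0.3], [0.0, 0.1], [-0.3, -0.5], [0.4, 0.2], [0.2, 0.5], [0.4, 1.0], [-0.2, 0.7]]
big [0.442  0.4455 0.2603 0.0847 0.0537 0.0411] 14.9 [[-0.1, -0.2], [0.4, -0.0], [-0.3, -1.2], [-0.2, -0.3], [-0.2, 0.1], [-0.1, 0.0], [-0.1, 0.1], [0.0, 0.1], [-0.3, 1.7], [-0.5, 0.1], [-0.0, -0.2]]
```

The fit gives the small block as 44 x 71 x 32 mm, which matches the height and is smaller than its fellow at 54 x 85 x 41. The fingers are slow and I lifted before they had closed. The block hasn't moved, so I'll grasp again with a longer close.

```bash
python3 -m pendant '[{"translation":[0,0,-1],"angular":[0,0,0],"hand":1},{"translation":[0,0,-1],"angular":[0,0,0],"hand":1},{"translation":[0,0,-1],"angular":[0,0,0],"hand":1},{"translation":[0,0,-1],"angular":[0,0,0],"hand":1},{"translation":[0,0,-1],"angular":[0,0,0],"hand":1},{"translation":[0,0,-1],"angular":[0,0,0],"hand":1},{"translation":[0,0,-1],"angular":[0,0,0],"hand":1},{"translation":[0,0,-1],"angular":[0,0,0],"hand":1},{"translation":[0,0,-1.2],"angular":[0,0,0],"hand":1},{"translation":[0,0,-1.2],"angular":[0,0,0],"hand":1},{"translation":[0,0,0],"angular":[0,0,0],"hand":-1},{"translation":[0,0,0],"angular":[0,0,0],"hand":-1},{"translation":[0,0,0],"angular":[0,0,0],"hand":-1},{"translation":[0,0,0],"angular":[0,0,0],"hand":-1},{"translation":[0,0,0],"angular":[0,0,0],"hand":-1},{"translation":[0,0,0],"angular":[0,0,0],"hand":-1},{"translation":[0,0,0],"angular":[0,0,0],"hand":-1},{"translation":[0,0,0],"angular":[0,0,0],"hand":-1},{"translation":[0,0,0],"angular":[0,0,0],"hand":-1},{"translation":[0,0,0],"angular":[0,0,0],"hand":-1}]' 20
python3 st.py
```

```text
time: 8.15
ee_pos: [0.432, 0.3083, 0.0318]
eef_rot: [0.578, 0.407, -0.578, 0.407]
ft_force: [-2.0, -1.2, 4.9]
width: 0.0448
t 8.15 ee [0.432  0.3083 0.0318] jaw -19.74 x [ 0. -0. -1.] w 0.0448 F [-2.  -1.2  4.9] L [-171.2  271.4] q [ 0.06  0.54 -0.91  1.88  0.51  0.97 -1.43]
```

```bash
python3 -m pendant '[{"translation":[0,0,3],"angular":[0,0,0],"hand":-1},{"translation":[0,0,3],"angular":[0,0,0],"hand":-1},{"translation":[0,0,2],"angular":[0,0,-5],"hand":-1},{"translation":[0.8,-1.76,0],"angular":[0,0,-7],"hand":-1},{"translation":[0.8,-1.76,0],"angular":[0,0,-7],"hand":-1},{"translation":[0.8,-1.76,0],"angular":[0,0,-7],"hand":-1},{"translation":[0.8,-1.76,0],"angular":[0,0,-7],"hand":-1},{"translation":[0.8,-1.76,0],"angular":[0,0,-7],"hand":-1},{"translation":[0.8,-1.76,0],"angular":[0,0,-7],"hand":-1},{"translation":[0.8,-1.76,0],"angular":[0,0,-7],"hand":-1},{"translation":[0.8,-1.76,0],"angular":[0,0,-7],"hand":-1},{"translation":[0.8,-1.76,0],"angular":[0,0,-7],"hand":-1},{"translation":[0.8,-1.76,0],"angular":[0,0,-5.1],"hand":-1},{"translation":[0,0,0],"angular":[0,0,0],"hand":-1}]' 25
python3 st.py -83 100 47 L
python3 - <<'E'
from h import *
crop("scene","pics/s4.png",110,270,200,360,5)
E
```

```text
time: 9.55
ee_pos: [0.5127, 0.1294, 0.1112]
eef_rot: [-0.707, 0.02, 0.707, 0.019]
ft_force: [-0.3, 0.4, -0.5]
width: 0.0451
t 9.55 ee [0.5127 0.1294 0.1112] jaw -93.19 x [-0.    -0.001 -1.   ] w 0.0451 F [-0.3  0.4 -0.5] L [-81.6  96.8] q [ 0.27  0.33 -0.7   1.84  0.24  1.06 -2.14]
need cm [-0.13  0.33 -6.42]
```

View pics/s4.png

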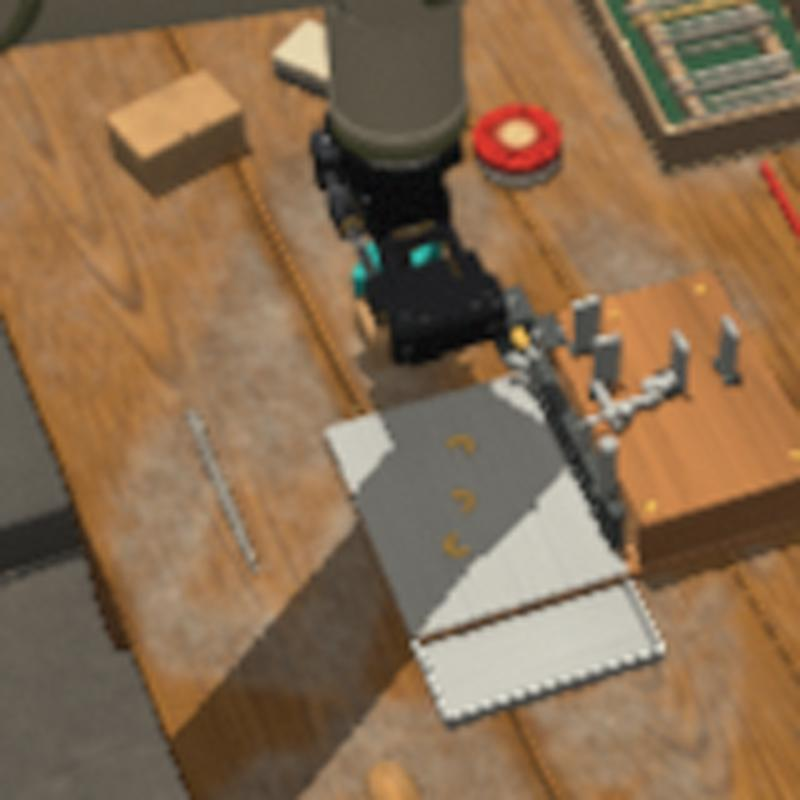

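```bash
python3 -m pendant '[{"translation":[-0.1,0.3,-2],"angular":[0,0,0.3],"hand":-1},{"translation":[0,0,-2],"angular":[0,0,0],"hand":-1},{"translation":[0,0,-1.5],"angular":[0,0,0],"hand":-1},{"translation":[0,0,-0.7],"angular":[0,0,0],"hand":-1},{"translation":[0,0,0],"angular":[0,0,0],"hand":-1}]'
python3 st.py -83 100 46.5 L
```

```text
time: 10.1
ee_pos: [0.5102, 0.1356, 0.0488]
eef_rot: [-0.706, 0.015, 0.708, 0.015]
ft_force: [-0.3, -0.2, -0.4]
width: 0.045
t 10.1 ee [0.5102 0.1356 0.0488] jaw -92.47 x [-0.002 -0.    -1.   ] w 0.045 F [-0.3 -0.2 -0.4] L [-84.5 102.8] q [ 0.23  0.41 -0.67  1.89  0.31  0.95 -2.2 ]
need cm [ 0.13 -0.29 -0.23]
```

```bash
python3 -m pendant '[{"translation":[0.1,-0.5,-0.2],"angular":[0,0,0],"hand":-1},{"translation":[-0.05,-1,0],"angular":[0,0,0],"hand":-1},{"translation":[-0.05,-1,0],"angular":[0,0,0],"hand":-1},{"translation":[-0.05,-1,0],"angular":[0,0,0],"hand":-1},{"translation":[-0.05,-1,0],"angular":[0,0,0],"hand":-1},{"translation":[-0.05,-1,0],"angular":[0,0,0],"hand":-1},{"translation":[-0.05,-1,0],"angular":[0,0,0],"hand":-1}]'
python3 st.py -83 -85 46.5 L
```

```text
time: 10.8
ee_pos: [0.5088, 0.0692, 0.0476]
eef_rot: [0.707, -0.016, -0.707, -0.016]
ft_force: [0.2, 0.7, -0.6]
width: 0.0448
t 10.8 ee [0.5088 0.0692 0.0476] jaw -92.56 x [ 0. -0. -1.] w 0.0448 F [ 0.2  0.7 -0.6] L [-82.5  36.5] q [ 0.35  0.38 -0.65  1.93  0.29  0.93 -2.06]
need cm [ -0.67 -12.13  -0.11]
```

```bash
python3 -m pendant '[{"translation":[-0.05,-1,-0.1],"angular":[0,0,0],"hand":-1},{"translation":[-0.05,-1,0],"angular":[0,0,0],"hand":-1},{"translation":[-0.05,-1,0],"angular":[0,0,0],"hand":-1},{"translation":[-0.05,-1,0],"angular":[0,0,0],"hand":-1},{"translation":[-0.05,-1,0],"angular":[0,0,0],"hand":-1},{"translation":[-0.05,-1,0],"angular":[0,0,0],"hand":-1},{"translation":[-0.05,-1,0],"angular":[0,0,0],"hand":-1},{"translation":[-0.05,-1,0],"angular":[0,0,0],"hand":-1},{"translation":[-0.05,-1,0],"angular":[0,0,0],"hand":-1},{"translation":[-0.05,-1,0],"angular":[0,0,0],"hand":-1},{"translation":[-0.05,-1,0],"angular":[0,0,0],"hand":-1},{"translation":[-0.05,-1,0],"angular":[0,0,0],"hand":-1},{"translation":[0,-0.3,0],"angular":[0,0,0],"hand":-1},{"translation":[0,0,0],"angular":[0,0,0],"hand":-1}]'
python3 st.py -83 -85 46.5 L
python3 - <<'E'
from h import *
crop("scene","pics/s5.png",150,270,240,360,5)
crop("top","pics/t5.png",150,250,280,400,5)
E
```

```text
time: 12.2
ee_pos: [0.5028, -0.0533, 0.0465]
eef_rot: [-0.707, 0.016, 0.707, 0.016]
ft_force: [0.3, -0.7, -0.1]
width: 0.045
t 12.2 ee [ 0.5028 -0.0533  0.0465] jaw -92.59 x [-0. -0. -1.] w 0.045 F [ 0.3 -0.7 -0.1] L [-82.3 -86.2] q [ 0.55  0.36 -0.61  1.95  0.26  0.91 -1.8 ]
need cm [-0.07  0.12 -0.  ]
```

View pics/s5.png

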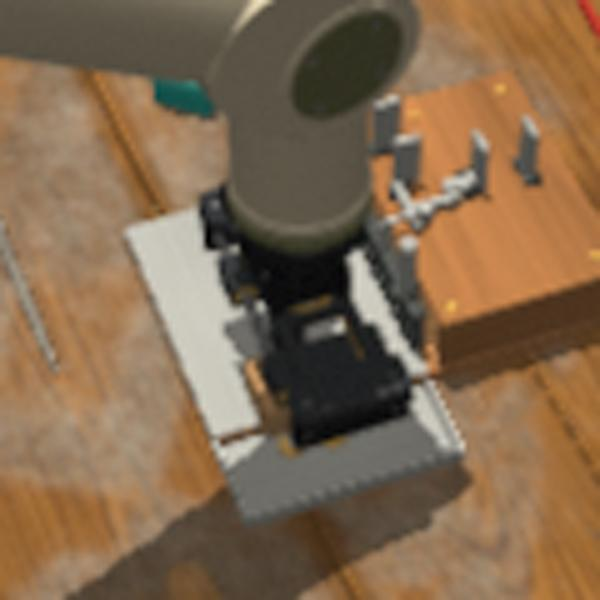

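View pics/t5.png

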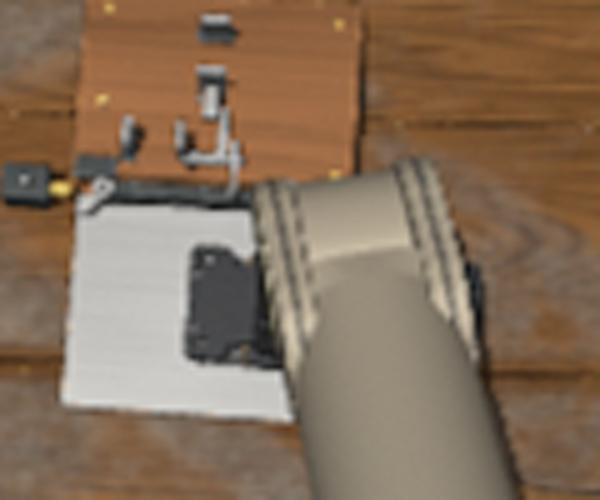

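Scene shows brass glints at about (290,447) and (350,438) in the crop, at the near side of the gutter under the gripper, and none left on the apron. I'll push a little further, then back off while staying low to look.

```bash
python3 -m pendant '[{"translation":[-0.03,-0.7,0],"angular":[0,0,0],"hand":-1},{"translation":[0,0,0],"angular":[0,0,0],"hand":-1},{"translation":[0.1,2,0],"angular":[0,0,0],"hand":-1},{"translation":[0.2,4,0],"angular":[0,0,0],"hand":-1},{"translation":[0.2,4,0],"angular":[0,0,0],"hand":-1},{"translation":[0.2,3,0],"angular":[0,0,0],"hand":-1},{"translation":[0,0,0],"angular":[0,0,0],"hand":-1}]'
python3 st.py
python3 - <<'E'
from h import *
crop("scene","pics/s6.png",150,270,240,360,5)
crop("top","pics/t6.png",150,250,280,400,5)
E
```

```text
time: 13.0
ee_pos: [0.5094, 0.0755, 0.047]
eef_rot: [0.707, -0.013, -0.707, -0.014]
ft_force: [0.2, -0.1, -0.0]
width: 0.0448
t 13.0 ee [0.5094 0.0755 0.047 ] jaw -92.17 x [ 0.001  0.002 -1.   ] w 0.0448 F [ 0.2 -0.1 -0. ] L [-82.2  42.8] q [ 0.34  0.39 -0.66  1.93  0.29  0.92 -2.07]
```

View pics/s6.png

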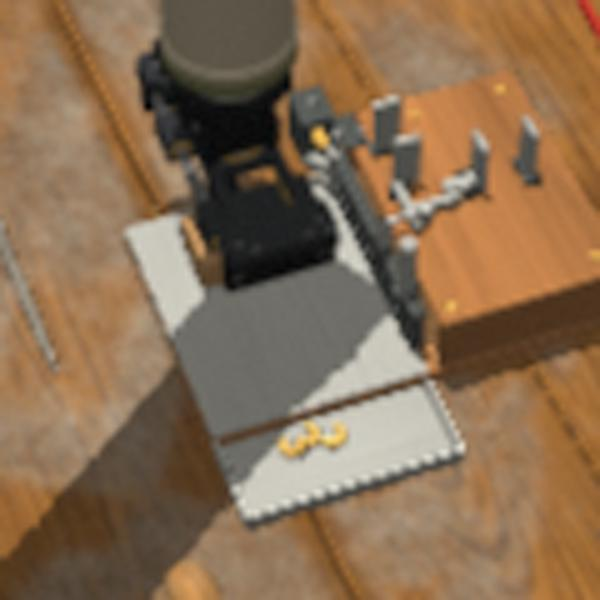

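View pics/t6.png

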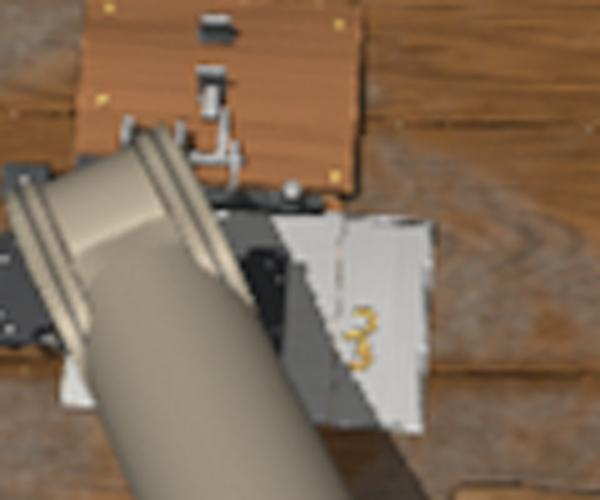

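Run:
```python
from h import *
from fit import P
c,s=np.cos(P[2]),np.sin(P[2])
def L(q):
    d=q[:2]-P[:2]; return (1000*np.array([c*d[0]+s*d[1],-s*d[0]+c*d[1]])).round(1)
im=cv2.imread("pics/t6.png"); hsv=cv2.cvtColor(im,cv2.COLOR_BGR2HSV)
m=((hsv[...,1]>110)&(hsv[...,2]>140))[:400,335:400]; y,x=np.nonzero(m[280:390]); x=x+335;y=y+280
print(x.min(),x.max(),y.min(),y.max())
for p in((x.min(),340),(x.max(),340),(362,y.min()),(362,y.max()),(362,y.mean())):
    print(p,L(unproj("top",(150+(p[1]+.5)/5-.5,280+(p[0]+.5)/5-.5),.008)))
crop("top","pics/t7.png",195,245,330,380,12)
crop("scene","pics/s7.png",215,265,275,335,12)
```

```text
347 374 309 368
(np.int64(347), 340) [ -88.7 -102. ]
(np.int64(374), 340) [ -87.3 -121. ]
(362, np.int64(309)) [ -66.  -111.1]
(362, np.int64(368)) [-107.7 -113.9]
(362, np.float64(339.775828460039)) [ -87.8 -112.6]
```

View pics/t7.png

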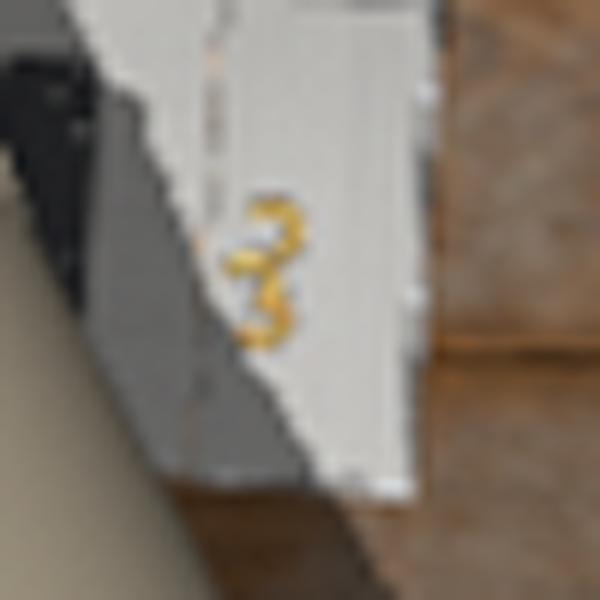

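View pics/s7.png

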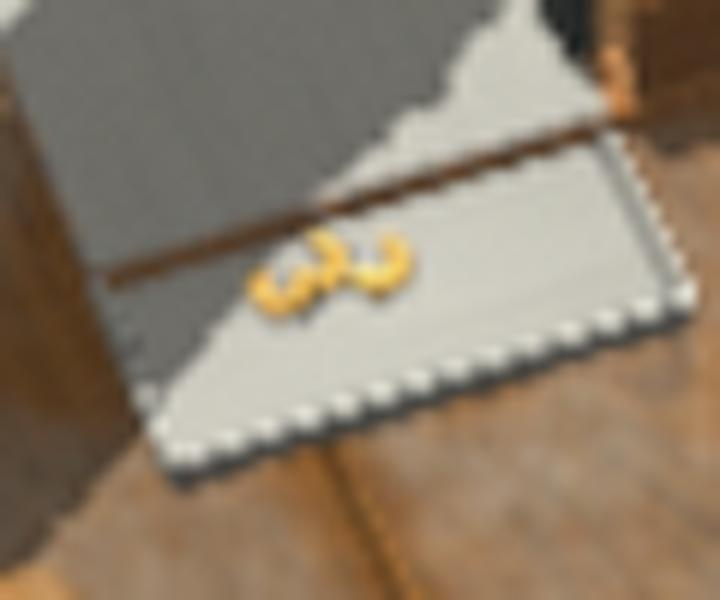

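All three chips lie in the gutter: in the scene crop at (285,290), (325,258) and (390,265), and by top view at locker y -102 to -121. Now I'll set the block down near where it came from.

```bash
python3 -m pendant '[{"translation":[0,0,3],"angular":[0,0,0],"hand":-1},{"translation":[0,1,3],"angular":[0,0,5],"hand":-1},{"translation":[-1,3,0],"angular":[0,0,6],"hand":-1},{"translation":[-1,3,0],"angular":[0,0,6],"hand":-1},{"translation":[-1,3,0],"angular":[0,0,6],"hand":-1},{"translation":[-1,3,0],"angular":[0,0,6],"hand":-1},{"translation":[-1,3,0],"angular":[0,0,6],"hand":-1},{"translation":[-1,3,0],"angular":[0,0,6],"hand":-1},{"translation":[-1,3,-2],"angular":[0,0,6],"hand":-1},{"translation":[-0.8,1,-2],"angular":[0,0,6],"hand":-1},{"translation":[0,0,-2],"angular":[0,0,0],"hand":-1},{"translation":[0,0,0],"angular":[0,0,0],"hand":-1}]'
python3 st.py .432 .3 .0328
```

```text
time: 14.4
ee_pos: [0.4307, 0.2983, 0.0443]
eef_rot: [-0.638, -0.301, 0.641, -0.301]
ft_force: [0.2, 0.4, 0.1]
width: 0.0455
t 14.4 ee [0.4307 0.2983 0.0443] jaw -39.61 x [-0.003 -0.003 -1.   ] w 0.0455 F [0.2 0.4 0.1] L [-172.   261.3] q [ 0.05  0.49 -0.88  1.89  0.45  0.98 -1.72]
need cm [ 0.13  0.17 -1.15]
```

```bash
python3 -m pendant '[{"translation":[0,0,-0.8],"angular":[0,0,0],"hand":-1},{"translation":[0,0,-0.4],"angular":[0,0,0],"hand":-1},{"translation":[0,0,0],"angular":[0,0,0],"hand":0.5},{"translation":[0,0,0],"angular":[0,0,0],"hand":0.5},{"translation":[0,0,0],"angular":[0,0,0],"hand":0.5},{"translation":[0,0,0],"angular":[0,0,0],"hand":0.5},{"translation":[0,0,1],"angular":[0,0,0],"hand":0.5},{"translation":[0,0,3],"angular":[0,0,0],"hand":0.5},{"translation":[0,0,4],"angular":[0,0,0],"hand":0.5},{"translation":[0,0,4],"angular":[0,0,0],"hand":0.5},{"translation":[0,0,4],"angular":[0,0,0],"hand":0.5}]'
python3 st.py 92 5.6 200 L
python3 - <<'E'
from h import *
crop("scene","pics/s8.png",110,230,200,320,5)
E
```

```text
time: 15.5
ee_pos: [0.4311, 0.3005, 0.1969]
eef_rot: [0.64, 0.302, -0.639, 0.302]
ft_force: [1.1, -0.2, 0.4]
width: 0.0654
t 15.5 ee [0.4311 0.3005 0.1969] jaw -39.49 x [ 0.  0. -1.] w 0.0654 F [ 1.1 -0.2  0.4] L [-171.7  263.5] q [ 0.17  0.29 -1.    1.75  0.26  1.24 -1.58]
need cm [ 25.04 -27.09   0.31]
```

View pics/s8.png

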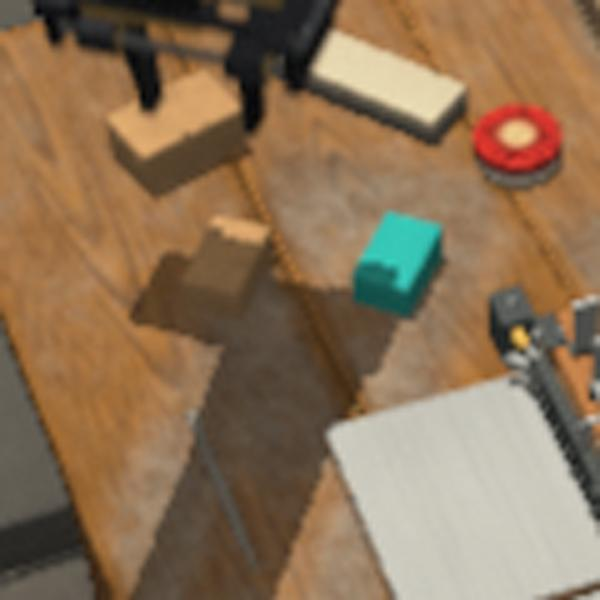

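The block lies flat on the bench at about (230,265) in the crop. Next is the rear catch.

```bash
python3 -m pendant '[{"translation":[3.1,-3.4,0],"angular":[0,0,4.6],"hand":0.4},{"translation":[3.1,-3.4,0],"angular":[0,0,4.6],"hand":0.4},{"translation":[3.1,-3.4,0],"angular":[0,0,4.6],"hand":0.4},{"translation":[3.1,-3.4,0],"angular":[0,0,4.6],"hand":0.4},{"translation":[3.1,-3.4,0],"angular":[0,0,4.6],"hand":0.4},{"translation":[3.1,-3.4,0],"angular":[0,0,4.6],"hand":0.4},{"translation":[3.1,-3.4,0],"angular":[0,0,4.6],"hand":0.4},{"translation":[3.1,-3.3,0],"angular":[0,0,4.4],"hand":0.4},{"translation":[0,0,0],"angular":[0,0,0],"hand":0.4},{"translation":[0,0,0],"angular":[0,0,0],"hand":0.4}]'
python3 st.py 92 5.6 200 L
python3 - <<'E'
from h import *
crop("scene","pics/s9.png",130,250,260,380,5)
crop("top","pics/t9.png",130,230,270,390,5)
E
```

```text
time: 16.55
ee_pos: [0.6799, 0.0284, 0.1944]
eef_rot: [0.513, 0.487, -0.513, 0.486]
ft_force: [-0.6, 1.8, -0.5]
width: 0.061
t 16.55 ee [0.6799 0.0284 0.1944] jaw -3.06 x [-0.     0.001 -1.   ] w 0.061 F [-0.6  1.8 -0.5] L [90.4  4.4] q [ 0.47  0.64 -0.89  1.33  0.49  1.4  -0.46]
need cm [0.16 0.12 0.56]
```

View pics/s9.png

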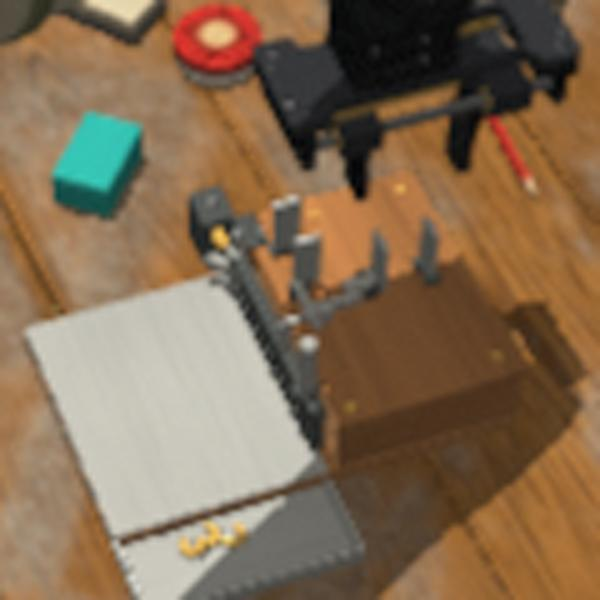

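View pics/t9.png

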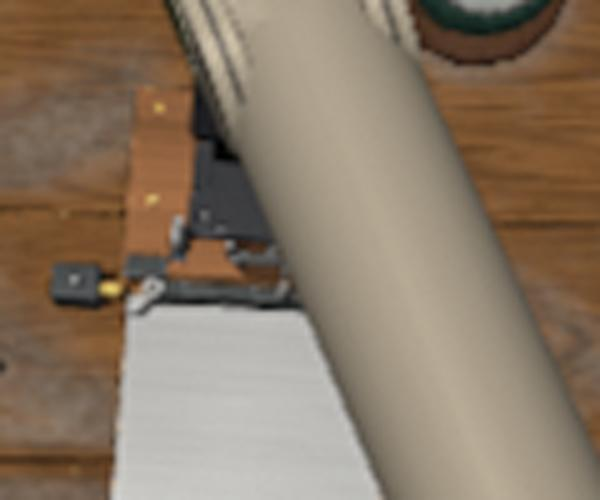

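```bash
python3 -m pendant '[{"translation":[0.7,0.1,0],"angular":[0,0,0],"hand":0.72},{"translation":[0,0,0],"angular":[0,0,0],"hand":0.72},{"translation":[0,0,-2],"angular":[0,0,0],"hand":0.72},{"translation":[0,0,-1],"angular":[0,0,0],"hand":0.72},{"translation":[0,0,0],"angular":[0,0,0],"hand":0.72}]' 20
python3 st.py 97.5 5.6 110 L
```

```text
time: 17.15
ee_pos: [0.6857, 0.0302, 0.1629]
eef_rot: [-0.512, -0.488, 0.513, -0.487]
ft_force: [-1.1, 0.0, -0.1]
width: 0.0749
t 17.15 ee [0.6857 0.0302 0.1629] jaw -2.91 x [-0.003 -0.    -1.   ] w 0.0749 F [-1.1  0.  -0.1] L [96.1  6.5] q [ 0.46  0.68 -0.88  1.34  0.52  1.35 -0.47]
need cm [ 0.13 -0.1  -5.29]
```

```bash
python3 -m pendant '[{"translation":[0.1,0,-1.5],"angular":[0,0,0],"hand":0.72},{"translation":[0,0,-1.5],"angular":[0,0,0],"hand":0.72},{"translation":[0,0,-1.5],"angular":[0,0,0],"hand":0.72},{"translation":[0,0,-0.8],"angular":[0,0,0],"hand":0.72},{"translation":[0,0,0],"angular":[0,0,0],"hand":0.72}]' 20
python3 st.py 97.5 5.6 110 L
python3 - <<'E'
from h import *
crop("scene","pics/s10.png",130,230,270,390,5)
E
```

```text
time: 17.65
ee_pos: [0.6867, 0.0301, 0.1097]
eef_rot: [-0.512, -0.488, 0.513, -0.486]
ft_force: [-0.3, 0.3, -0.3]
width: 0.0748
t 17.65 ee [0.6867 0.0301 0.1097] jaw -2.93 x [-0.002 -0.    -1.   ] w 0.0748 F [-0.3  0.3 -0.3] L [97.2  6.4] q [ 0.45  0.73 -0.85  1.39  0.55  1.27 -0.49]
need cm [ 0.02 -0.08  0.03]
```

View pics/s10.png

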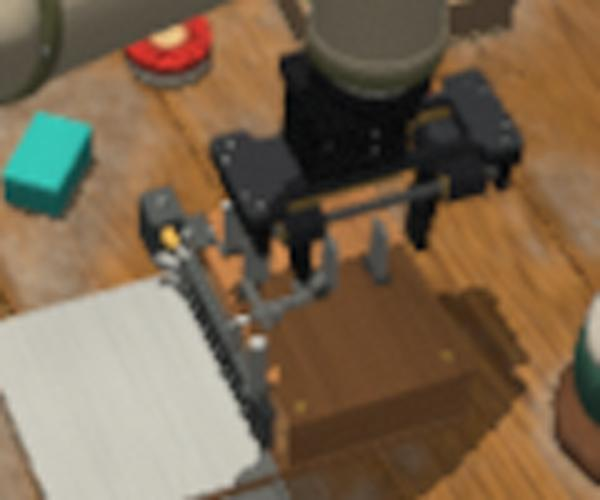

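The fingers stand outside both plates, with the tab at (330,265) and the post at (378,250) in the crop. Squeezing now.

```bash
python3 -m pendant '[{"translation":[0,0,0],"angular":[0,0,0],"hand":-1},{"translation":[0,0,0],"angular":[0,0,0],"hand":-1},{"translation":[0,0,0],"angular":[0,0,0],"hand":-1},{"translation":[0,0,0],"angular":[0,0,0],"hand":-1},{"translation":[0,0,0],"angular":[0,0,0],"hand":-1},{"translation":[0,0,0],"angular":[0,0,0],"hand":-1},{"translation":[0,0,0],"angular":[0,0,0],"hand":-1},{"translation":[0,0,0],"angular":[0,0,0],"hand":-1},{"translation":[0,0,0],"angular":[0,0,0],"hand":-1}]' 20
python3 st.py 97.5 5.6 110 L
```

```text
time: 18.6
ee_pos: [0.6896, 0.0302, 0.1117]
eef_rot: [0.514, 0.486, -0.511, 0.488]
ft_force: [11.6, 2.0, -5.2]
width: 0.0299
t 18.6 ee [0.6896 0.0302 0.1117] jaw -2.96 x [ 0.005  0.001 -1.   ] w 0.0299 F [11.6  2.  -5.2] L [100.1   6.7] q [ 0.45  0.72 -0.85  1.39  0.55  1.27 -0.49]
need cm [-0.26 -0.1  -0.17]
```

Width is 29.9 mm, fully drawn. The plates pull the tool about 3 mm in +x, so I'll shift to balance both finger forces.

```bash
python3 -m pendant '[{"translation":[0.15,0,0],"angular":[0,0,0],"hand":-1},{"translation":[0.15,0,0],"angular":[0,0,0],"hand":-1},{"translation":[0,0,0],"angular":[0,0,0],"hand":-1},{"translation":[0,0,0],"angular":[0,0,0],"hand":-1}]' 25
python3 st.py 97.5 5.6 110 L
```

```text
time: 19.0
ee_pos: [0.6899, 0.0303, 0.1117]
eef_rot: [-0.512, -0.487, 0.513, -0.487]
ft_force: [-6.0, -0.8, 4.8]
width: 0.0297
t 19.0 ee [0.6899 0.0303 0.1117] jaw -2.92 x [-0.002 -0.    -1.   ] w 0.0297 F [-6.  -0.8  4.8] L [100.3   6.7] q [ 0.44  0.73 -0.85  1.38  0.55  1.28 -0.49]
need cm [-0.29 -0.1  -0.17]
```

```bash
python3 -m pendant '[{"translation":[0,0,0],"angular":[0,0,0],"hand":0.72},{"translation":[0,0,0],"angular":[0,0,0],"hand":0.72},{"translation":[0,0,0],"angular":[0,0,0],"hand":0.72},{"translation":[0,0,0],"angular":[0,0,0],"hand":0.72},{"translation":[0,0,2],"angular":[0,0,0],"hand":0.72},{"translation":[0,0,3],"angular":[0,0,0],"hand":0.72},{"translation":[0,0,2],"angular":[0,0,4],"hand":0.72},{"translation":[-0.6,0.45,0],"angular":[0,0,8.5],"hand":0.72},{"translation":[-0.6,0.45,0],"angular":[0,0,8.5],"hand":0.72},{"translation":[-0.6,0.45,0],"angular":[0,0,8.5],"hand":0.72},{"translation":[-0.6,0.45,0],"angular":[0,0,8.5],"hand":0.72},{"translation":[-0.6,0.45,0],"angular":[0,0,8.5],"hand":0.72},{"translation":[-0.6,0.45,0],"angular":[0,0,8.5],"hand":0.72},{"translation":[-0.6,0.45,0],"angular":[0,0,8.5],"hand":0.72},{"translation":[-0.6,0.45,0],"angular":[0,0,8.5],"hand":0.72},{"translation":[-0.6,0.45,0],"angular":[0,0,8.5],"hand":0.72},{"translation":[-0.6,0.45,0],"angular":[0,0,8.5],"hand":0.72},{"translation":[0,0,0],"angular":[0,0,0],"hand":0.72},{"translation":[0,0,0],"angular":[0,0,0],"hand":0.72}]' 20
python3 st.py 34 48 110 L
```

```text
time: 20.9
ee_pos: [0.6308, 0.075, 0.1816]
eef_rot: [0.026, 0.707, -0.026, 0.707]
ft_force: [0.7, 0.5, -0.2]
width: 0.0749
t 20.9 ee [0.6308 0.075  0.1816] jaw 85.8 x [ 0.  0. -1.] w 0.0749 F [ 0.7  0.5 -0.2] L [39.1 48.4] q [ 0.62  0.71 -1.21  1.47  0.66  1.41  0.88]
need cm [-0.51 -0.02 -7.16]
```

```bash
python3 -m pendant '[{"translation":[-0.5,0,-1],"angular":[0,0,1.3],"hand":0.72},{"translation":[0,0,-2],"angular":[0,0,0],"hand":0.72},{"translation":[0,0,0],"angular":[0,0,0],"hand":0.72}]' 20
python3 st.py 34 48 110 L
python3 - <<'E'
from h import *
crop("scene","pics/s11.png",130,230,270,390,6)
crop("top","pics/t11.png",140,220,280,380,6)
E
```

```text
time: 21.2
ee_pos: [0.6243, 0.0743, 0.1487]
eef_rot: [0.016, 0.708, -0.017, 0.706]
ft_force: [-0.4, -0.0, 0.9]
width: 0.075
t 21.2 ee [0.6243 0.0743 0.1487] jaw 87.27 x [-0.004 -0.001 -1.   ] w 0.075 F [-0.4 -0.   0.9] L [32.6 47.4] q [ 0.62  0.73 -1.2   1.52  0.69  1.36  0.89]
need cm [ 0.14  0.06 -3.87]
```

View pics/s11.png

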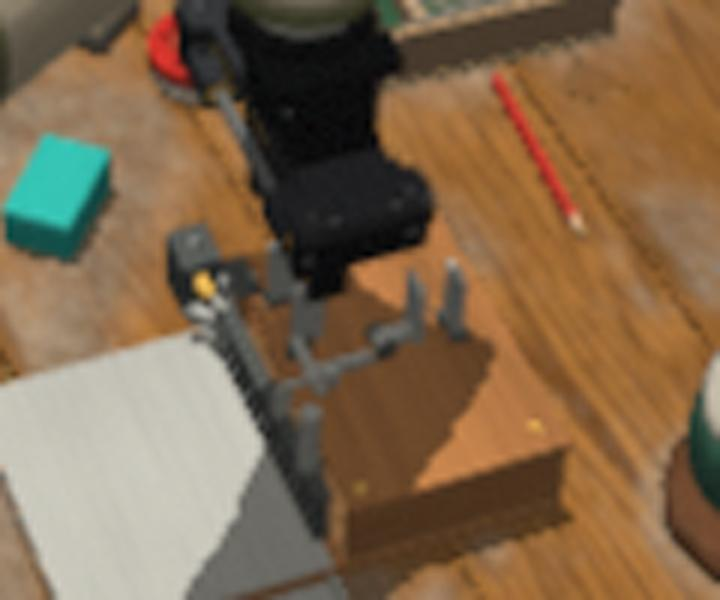

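View pics/t11.png

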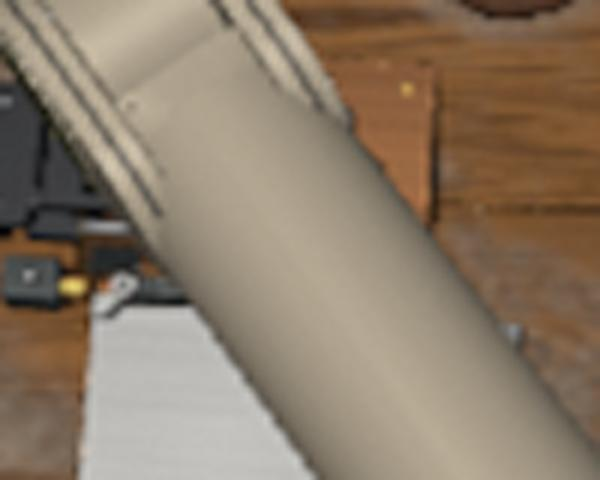

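The rear plates at (415,300) and (453,300) in the crop now stand closer together, so the lock is drawn. Descending on the front catch and squeezing.

```bash
python3 -m pendant '[{"translation":[0.1,0.05,-1.5],"angular":[0,0,0],"hand":0.72},{"translation":[0,0,-1.5],"angular":[0,0,0],"hand":0.72},{"translation":[0,0,-0.8],"angular":[0,0,0],"hand":0.72},{"translation":[0,0,0],"angular":[0,0,0],"hand":0.72}]' 20
python3 st.py 34 48 110 L
python3 - <<'E'
from h import *
crop("scene","pics/s12.png",150,210,290,370,9)
E
```

```text
time: 21.7
ee_pos: [0.6258, 0.0755, 0.1118]
eef_rot: [0.016, 0.708, -0.016, 0.706]
ft_force: [-0.2, 0.1, 0.2]
width: 0.075
t 21.7 ee [0.6258 0.0755 0.1118] jaw 87.36 x [-0.002 -0.    -1.   ] w 0.075 F [-0.2  0.1  0.2] L [34.1 48.6] q [ 0.61  0.77 -1.17  1.55  0.72  1.31  0.87]
need cm [-0.01 -0.06 -0.18]
```

View pics/s12.png

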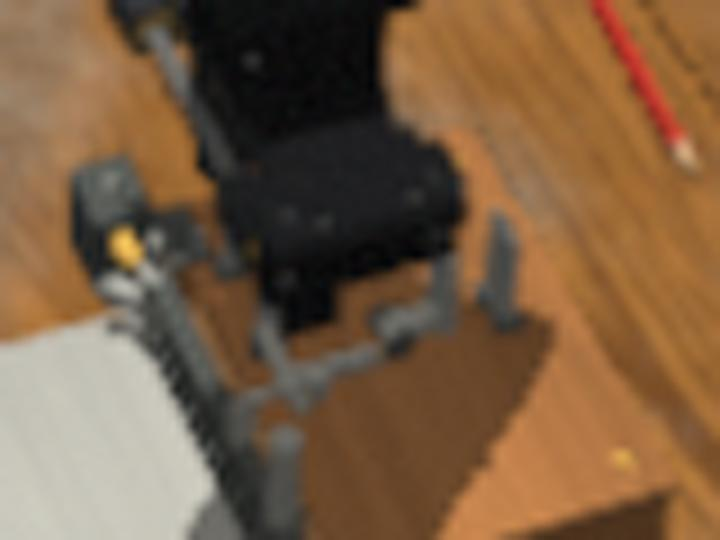

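Run:
```python
from h import *
from fit import w,P
for n,L in (("tip in",(34,11,86)),("tip out",(34,-4,86)),("tab top",(34,24,112)),("tab foot",(34,24,67)),("tabtop x+10",(44,24,112)),("lock tab top now",(86+2,6,112)),("lock post top",(112,6,112)),("gatepost top",(0,-55,104))):
    p=proj("scene",w(P,L))[0]; print(n,((p-[290,150])*9).round())
```

```text
tip in [300. 314.]
tip out [315. 343.]
tab top [289. 242.]
tab foot [286. 322.]
tabtop x+10 [314. 235.]
lock tab top now [444. 238.]
lock post top [504. 221.]
gatepost top [281. 437.]
```

```bash
python3 -m pendant '[{"translation":[0,0,0],"angular":[0,0,0],"hand":-1},{"translation":[0,0,0],"angular":[0,0,0],"hand":-1},{"translation":[0,0,0],"angular":[0,0,0],"hand":-1},{"translation":[0,0,0],"angular":[0,0,0],"hand":-1},{"translation":[0,0,0],"angular":[0,0,0],"hand":-1},{"translation":[0,0,0],"angular":[0,0,0],"hand":-1},{"translation":[0,0,0],"angular":[0,0,0],"hand":-1},{"translation":[0,0,0],"angular":[0,0,0],"hand":-1},{"translation":[0,0,0],"angular":[0,0,0],"hand":-1}]' 20
python3 st.py 34 48 110 L
```

```text
time: 22.65
ee_pos: [0.6267, 0.0749, 0.1136]
eef_rot: [0.016, 0.707, -0.017, 0.707]
ft_force: [-1.1, -4.9, 3.5]
width: 0.0293
t 22.65 ee [0.6267 0.0749 0.1136] jaw 87.32 x [-0.    -0.001 -1.   ] w 0.0293 F [-1.1 -4.9  3.5] L [35.  48.2] q [ 0.61  0.77 -1.17  1.55  0.72  1.31  0.87]
need cm [-0.1  -0.01 -0.36]
```

```bash
python3 -m pendant '[{"translation":[0,0,0],"angular":[0,0,0],"hand":-1},{"translation":[0,-0.05,0],"angular":[0,0,0],"hand":-1},{"translation":[0,0,0],"angular":[0,0,0],"hand":-1}]' 20; python3 st.py
python3 -m pendant '[{"translation":[0,0,0],"angular":[0,0,0],"hand":0.5},{"translation":[0,0,0],"angular":[0,0,0],"hand":0.5},{"translation":[0,0,0],"angular":[0,0,0],"hand":0.5},{"translation":[0,0,1],"angular":[0,0,0],"hand":0.5},{"translation":[0,0,3],"angular":[0,0,0],"hand":0.5},{"translation":[0,0,2],"angular":[0,0,0],"hand":0.1},{"translation":[-0.7,-2,0],"angular":[0,0,0],"hand":0.05},{"translation":[-0.8,-2,0],"angular":[0,0,0],"hand":0.05},{"translation":[-0.8,-2,0],"angular":[0,0,0],"hand":0.05},{"translation":[-0.8,-2,0],"angular":[0,0,0],"hand":0.05},{"translation":[-0.8,-2,0],"angular":[0,0,0],"hand":0.05},{"translation":[0,0,0],"angular":[0,0,0],"hand":0.05},{"translation":[0,0,0],"angular":[0,0,0],"hand":0.05}]' 20
python3 st.py 0 -55 105 L
python3 - <<'E'
from h import *
crop("scene","pics/s13.png",150,250,270,390,6)
crop("top","pics/t13.png",140,220,280,380,6)
E
```

```text
time: 22.95
ee_pos: [0.6267, 0.0749, 0.1136]
eef_rot: [0.016, 0.707, -0.017, 0.707]
ft_force: [-0.2, -4.0, 3.5]
width: 0.0296
t 22.95 ee [0.6267 0.0749 0.1136] jaw 87.34 x [ 0. -0. -1.] w 0.0296 F [-0.2 -4.   3.5] L [35.  48.1] q [ 0.61  0.77 -1.17  1.55  0.72  1.31  0.87]
time: 24.25
ee_pos: [0.5877, -0.0246, 0.1742]
eef_rot: [0.017, 0.707, -0.016, 0.707]
ft_force: [-0.1, 0.2, 0.3]
width: 0.0457
t 24.25 ee [ 0.5877 -0.0246  0.1742] jaw 87.32 x [ 0.001  0.    -1.   ] w 0.0457 F [-0.1  0.2  0.3] L [  1.  -53.2] q [ 0.89  0.65 -1.28  1.61  0.63  1.36  1.05]
need cm [-0.11 -0.18 -6.92]
```

View pics/s13.png

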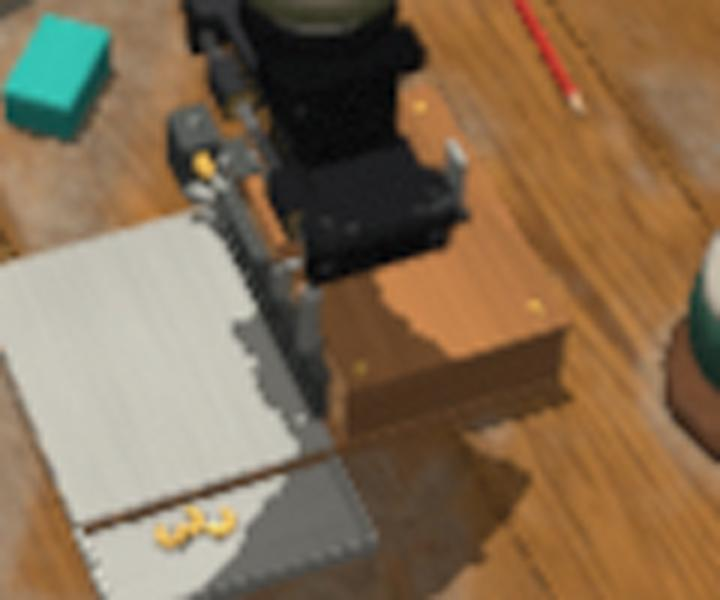

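View pics/t13.png

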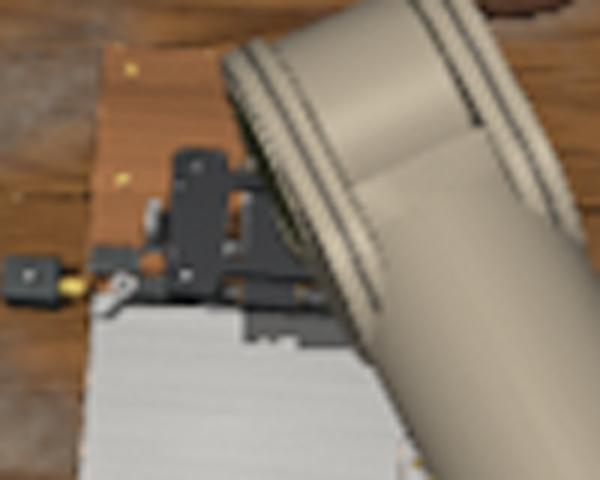

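The gate post top in scene is at about (322,199), which matches the model, and the gate is still shut. Descending on the post.

```bash
python3 -m pendant '[{"translation":[-0.1,-0.15,-2],"angular":[0,0,0],"hand":0.05},{"translation":[0,0,-2],"angular":[0,0,0],"hand":0.05},{"translation":[0,0,-1.5],"angular":[0,0,0],"hand":0.05},{"translation":[0,0,-1.4],"angular":[0,0,0],"hand":0.05},{"translation":[0,0,0],"angular":[0,0,0],"hand":0.05},{"translation":[0,0,0],"angular":[0,0,0],"hand":-1},{"translation":[0,0,0],"angular":[0,0,0],"hand":-1},{"translation":[0,0,0],"angular":[0,0,0],"hand":-1},{"translation":[0,0,0],"angular":[0,0,0],"hand":-1},{"translation":[0,0,0],"angular":[0,0,0],"hand":-1},{"translation":[0,0,0],"angular":[0,0,0],"hand":-1},{"translation":[0,0,0],"angular":[0,0,0],"hand":-1}]' 35
python3 st.py 0 -55 105 L
python3 - <<'E'
import numpy as np
y=-0.0504;c,s=np.cos(y),np.sin(y)
p=lambda t:np.array([-13*np.sin(t),7.5-13*np.cos(t)])
t=np.arange(0,1.46,.1)
for a,b in zip(t[:-1],t[1:]):
    d=p(b)-p(a); print(round(b,2),(c*d[0]-s*d[1]).round(2),(s*d[0]+c*d[1]).round(2))
E
```

```text
time: 25.55
ee_pos: [0.5867, -0.0248, 0.1049]
eef_rot: [0.017, 0.707, -0.015, 0.707]
ft_force: [0.9, 4.7, 0.2]
width: 0.011
t 25.55 ee [ 0.5867 -0.0248  0.1049] jaw 87.43 x [ 0.001  0.002 -1.   ] w 0.011 F [0.9 4.7 0.2] L [  0.1 -53.5] q [ 0.86  0.71 -1.21  1.68  0.7   1.25  1.01]
need cm [-0.01 -0.15  0.01]
0.1 -1.29 0.13
0.2 -1.27 0.26
0.3 -1.24 0.38
0.4 -1.2 0.51
0.5 -1.14 0.62
0.6 -1.07 0.73
0.7 -0.99 0.84
0.8 -0.9 0.93
0.9 -0.81 1.02
1.0 -0.7 1.09
1.1 -0.59 1.16
1.2 -0.47 1.21
1.3 -0.35 1.25
1.4 -0.22 1.28
```

```bash
python3 -m pendant '[{"translation":[-0.65,0.12,0],"angular":[0,0,0],"hand":-1},{"translation":[-0.65,0.12,0],"angular":[0,0,0],"hand":-1},{"translation":[-0.64,0.13,0],"angular":[0,0,0],"hand":-1},{"translation":[-0.63,0.13,0],"angular":[0,0,0],"hand":-1},{"translation":[-0.62,0.19,0],"angular":[0,0,0],"hand":-1},{"translation":[-0.62,0.19,0],"angular":[0,0,0],"hand":-1},{"translation":[0,0,0],"angular":[0,0,0],"hand":-1}]' 40
python3 st.py
python3 - <<'E'
from h import *
crop("scene","pics/s14.png",150,250,250,370,6)
E
```

```text
time: 26.25
ee_pos: [0.5478, -0.0174, 0.1048]
eef_rot: [0.016, 0.707, -0.016, 0.707]
ft_force: [3.6, 2.1, -0.6]
width: 0.0104
t 26.25 ee [ 0.5478 -0.0174  0.1048] jaw 87.38 x [ 0.    -0.001 -1.   ] w 0.0104 F [ 3.6  2.1 -0.6] L [-39.1 -48. ] q [ 0.93  0.65 -1.26  1.78  0.66  1.22  1.  ]
```

View pics/s14.png

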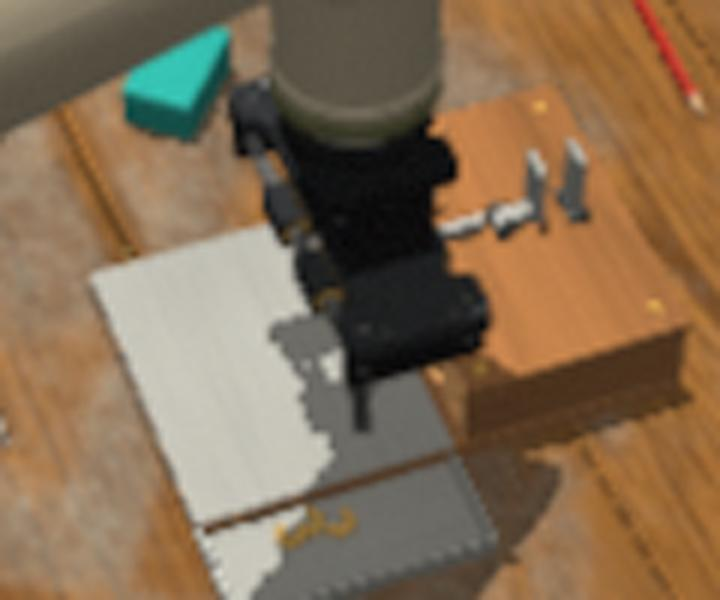

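The gate is following: the fingers hold the post at 10–11 mm with about 4 N of spring force. Continuing through the detent.

```bash
python3 -m pendant '[{"translation":[-0.6,0.25,0],"angular":[0,0,0],"hand":-1},{"translation":[-0.6,0.26,0],"angular":[0,0,0],"hand":-1},{"translation":[-0.57,0.31,0],"angular":[0,0,0],"hand":-1},{"translation":[-0.57,0.31,0],"angular":[0,0,0],"hand":-1},{"translation":[-0.54,0.36,0],"angular":[0,0,0],"hand":-1},{"translation":[-0.53,0.37,0],"angular":[0,0,0],"hand":-1},{"translation":[-0.5,0.42,0],"angular":[0,0,0],"hand":-1},{"translation":[-0.49,0.42,0],"angular":[0,0,0],"hand":-1},{"translation":[-0.45,0.46,0],"angular":[0,0,0],"hand":-1},{"translation":[-0.45,0.47,0],"angular":[0,0,0],"hand":-1},{"translation":[0,0,0],"angular":[0,0,0],"hand":-1}]' 45
python3 st.py
```

```text
time: 27.4
ee_pos: [0.4934, 0.017, 0.1045]
eef_rot: [0.015, 0.708, -0.019, 0.705]
ft_force: [-7.8, -10.9, 16.7]
width: 0.0108
t 27.4 ee [0.4934 0.017  0.1045] jaw 87.3 x [-0.004 -0.005 -1.   ] w 0.0108 F [ -7.8 -10.9  16.7] L [-95.2 -16.5] q [ 0.99  0.56 -1.35  1.91  0.61  1.17  0.93]
```

```bash
python3 -m pendant '[{"translation":[-0.15,-0.1,0.05],"angular":[0,0,-3],"hand":-1},{"translation":[0,0,0],"angular":[0,0,-3],"hand":-1},{"translation":[0,0,0],"angular":[0,0,-3],"hand":-1}]' 40
python3 st.py
python3 - <<'E'
from h import *
crop("scene","pics/s15.png",150,250,240,360,6)
crop("top","pics/t15.png",140,240,270,390,6)
E
```

```text
time: 27.7
ee_pos: [0.4925, 0.0187, 0.1045]
eef_rot: [0.072, 0.704, -0.072, 0.703]
ft_force: [0.6, 3.3, -0.7]
width: 0.0108
t 27.7 ee [0.4925 0.0187 0.1045] jaw 78.34 x [-0.002  0.    -1.   ] w 0.0108 F [ 0.6  3.3 -0.7] L [-96.3 -14.8] q [ 0.98  0.54 -1.32  1.92  0.57  1.15  0.8 ]
```

View pics/s15.png

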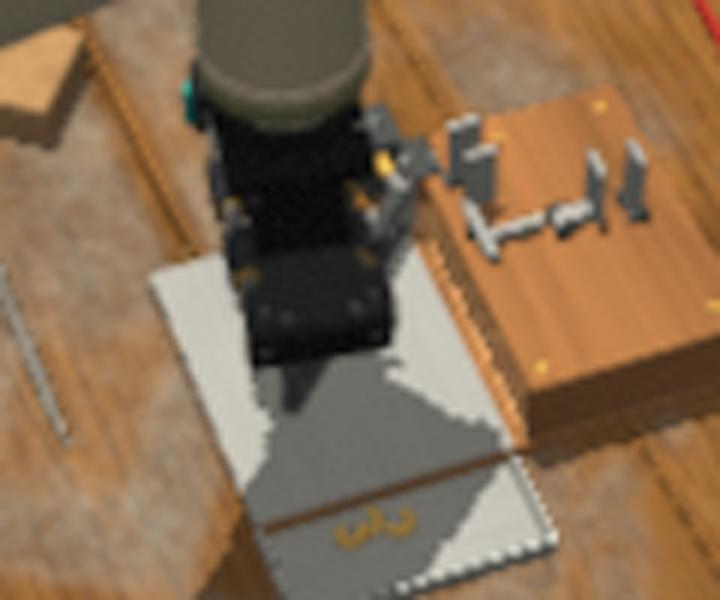

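View pics/t15.png

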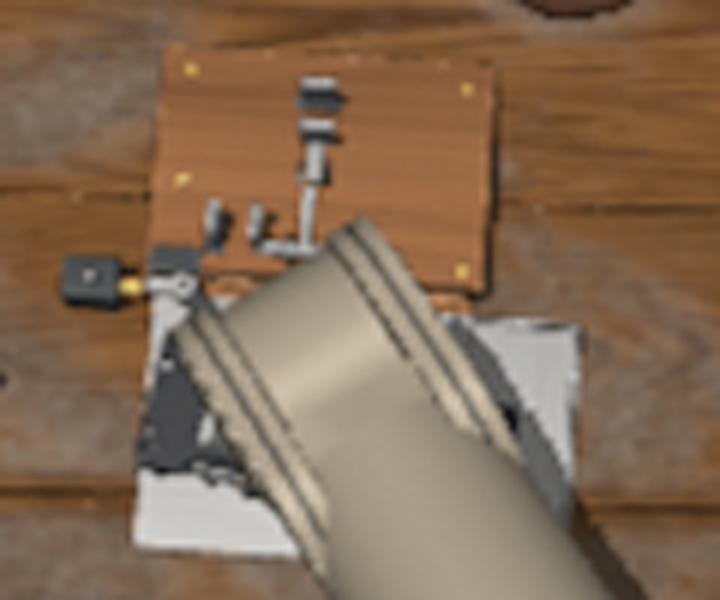

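The scene crop shows the gate swung open under the gripper. In the top crop both catch pairs stand close together at (235,225) and (318,115), and the chips are still in the gutter. Continuing to about 1.4 rad.

```bash
python3 -m pendant '[{"translation":[-0.43,0.48,0],"angular":[0,0,-3],"hand":-1},{"translation":[-0.4,0.51,0],"angular":[0,0,-3],"hand":-1},{"translation":[-0.36,0.54,0],"angular":[0,0,-3],"hand":-1},{"translation":[-0.35,0.55,0],"angular":[0,0,-3],"hand":-1},{"translation":[-0.3,0.58,0],"angular":[0,0,-3],"hand":-1},{"translation":[-0.29,0.58,0],"angular":[0,0,-3],"hand":-1},{"translation":[0,0,0],"angular":[0,0,0],"hand":-1}]' 40
python3 st.py
```

```text
time: 28.5
ee_pos: [0.4719, 0.0513, 0.1046]
eef_rot: [0.18, 0.684, -0.18, 0.684]
ft_force: [5.7, 2.3, -6.9]
width: 0.0108
t 28.5 ee [0.4719 0.0513 0.1046] jaw 60.46 x [-0.  0. -1.] w 0.0108 F [ 5.7  2.3 -6.9] L [-118.4   16.7] q [ 0.93  0.45 -1.3   1.96  0.48  1.1   0.48]
```

```bash
python3 -m pendant '[{"translation":[-0.24,0.61,0],"angular":[0,0,-3],"hand":-1},{"translation":[-0.22,0.61,0],"angular":[0,0,-3],"hand":-1},{"translation":[-0.17,0.63,0],"angular":[0,0,-3],"hand":-1},{"translation":[-0.15,0.64,0],"angular":[0,0,-3],"hand":-1},{"translation":[-0.1,0.65,0],"angular":[0,0,-3],"hand":-1},{"translation":[-0.08,0.65,0],"angular":[0,0,-3],"hand":-1},{"translation":[0,0,0],"angular":[0,0,0],"hand":-1},{"translation":[0,0,0],"angular":[0,0,0],"hand":-1}]' 40
python3 st.py
python3 - <<'E'
from h import *
crop("scene","pics/s16.png",130,250,220,360,5)
crop("top","pics/t16.png",140,260,210,370,5)
E
```

```text
time: 29.3
ee_pos: [0.4619, 0.0879, 0.1045]
eef_rot: [0.284, 0.648, -0.285, 0.647]
ft_force: [-2.9, 0.0, 0.1]
width: 0.011
t 29.3 ee [0.4619 0.0879 0.1045] jaw 42.54 x [-0.002 -0.001 -1.   ] w 0.011 F [-2.9  0.   0.1] L [-130.2   52.8] q [ 0.82  0.39 -1.24  1.97  0.42  1.08  0.13]
```

View pics/s16.png

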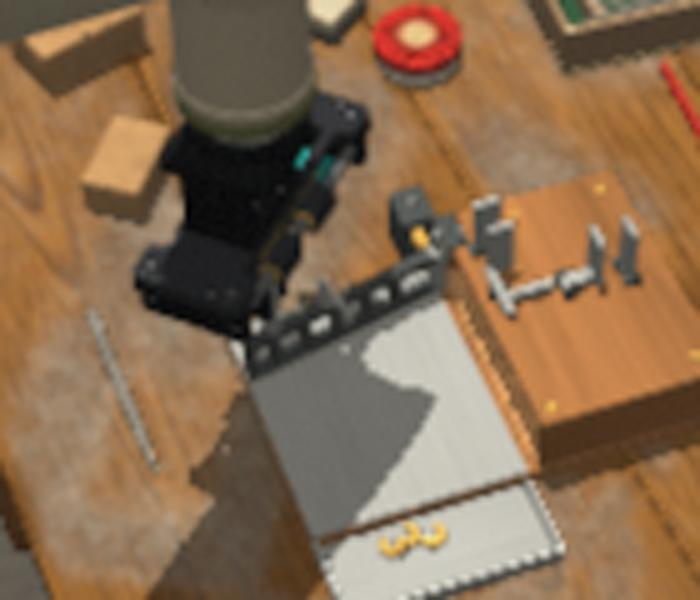

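View pics/t16.png

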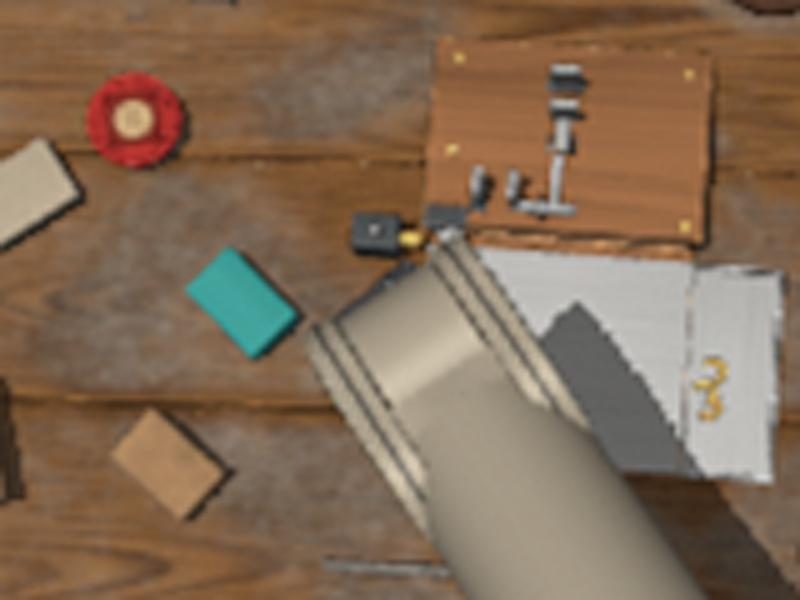

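The gate stands open at about 1.40 rad, running along the apron's left edge in the scene crop from (250,360) to (440,280). The catches are drawn, the chips are in the gutter at (410,540), and the cork lies flat at (125,165), clear of the hand. I'll settle briefly and hand in.

```bash
python3 -m pendant '[{"translation":[0,0,0],"angular":[0,0,0],"hand":-1},{"translation":[0,0,0],"angular":[0,0,0],"hand":-1},{"translation":[0,0,0],"angular":[0,0,0],"hand":-1},{"translation":[0,0,0],"angular":[0,0,0],"hand":-1}]' 40
python3 st.py; python3 -c "
from bench import r
print(r.close_job())"
```

```text
time: 29.8
ee_pos: [0.462, 0.0876, 0.1045]
eef_rot: [0.285, 0.648, -0.286, 0.646]
ft_force: [-6.4, 0.0, -0.2]
width: 0.0107
t 29.8 ee [0.462  0.0876 0.1045] jaw 42.4 x [-0.002 -0.001 -1.   ] w 0.0107 F [-6.4  0.  -0.2] L [-130.1   52.6] q [ 0.82  0.39 -1.24  1.97  0.42  1.08  0.13]
the job is handed in; nothing more can be done
None
```

I did every step in the order asked and handed the job in at 29.8 s, with the gripper still holding the gate open. No verdict was reported.

**What I did:** I swept the three chips into the gutter with the small cork block and set the block back flat on the bench. Then I squeezed the rear catch and the front catch, and swung the gate past its detent by its post.

**Last checks:**
- **Gate:** it stood still at about 1.40 rad, worked out from the arm's position. The fingers were closed on the post at 10.7 mm with 40 N of grip.
- **Catches:** the squeezed opening read 29.7 mm (rear) and 29.6 mm (front), against 30 mm for fully drawn. Both still looked drawn in the last pictures.
- **Chips and block:** all three chips were in the gutter, and the block lay flat and clear of the hand.
- **Bystanders:** the wax tin looked unmoved in the last pictures. The loupe and graver were outside the last crops, and the arm did not work near them after the start.

**What went wrong or disagreed:**
- My first grasp of the block missed because I lifted before the slow fingers had closed. The block did not move, and the second grasp held.
- The block measured about 45 x 71 mm, not the 57 x 77 mm listed. Its 32 mm height, colour and being the smaller cork-coloured block all fit.
- The rear catch was about 2 mm off my estimate, so I shifted the hand until both fingers pressed.
- The force readings rose to about 21 N in total while the gate passed its detent, and fell back after a small correction.

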